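# Close the sauce jars in the lid press

### The arm

A 6-joint arm with a two-finger parallel gripper is mounted at the origin on the work surface. World frame = base frame: x ahead of the robot, y to its left, z up, the work surface at z = 0. Lengths are in m, angles in rad, forces in N, time in s.
With the tool pointing down it reaches from about 0.375 to 0.9 m from the base axis. Payload 3.1 kg.
Tool frame: the origin (TCP) lies at the very end of the fingers, on their centre line; the grasp point (between the pads) lies 19 mm behind it; z points along the fingers, y is the direction in which the jaws open and shut (so a half turn about z gives the same grasp; the last joint's range is limited). The gripper opens to 87 mm and grips with 3 to 60 N. Pads are 19 mm wide; open, the fingers measure 117 mm over their backs; the gripper's body (75 mm by 190 mm) begins 51 mm behind the grasp point.
Start: joints at [0.988, 0.527, 1.433, -0, 1.181, -0.178], TCP at [0.246, 0.574, 0.223] pointing down, gripper open.
Joint ranges: [-3.08, 3.08], [-0.75, 2.2], [0.22, 2.44], [-1.43, 4.57], [0, 2.65], [-2.85, 2.85]. Speed limits (rad/s): [2.79, 2.79, 3.14, 3.14, 3.14, 3.14].

### API

Orientations are given as a rotation vector (axis times angle).
In Python, from cell import telemetry, capture, job gives the robot as it stands.
- The arm moves only by the tool drive_tool, never from a script. Its argument "moves" is a list of rows, each a list of 5 numbers: the shift along the tool's x, y, z as a fraction of full scale, then the turn about the tool's z as a fraction of full scale, then the closure, from 0 (fully open) to 1 (shut). In form: [[dx, dy, dz, spin, gripper], ...]. A call has 1 to 8 rows; each row is the pose to reach, as a shift and turn from the pose commanded when the call began, along the tool's axes at that moment, turning the shorter way round; what a row does not reach only later rows make up. Full scale, the value 1, is 0.08 m for a shift and 180 degrees for a turn. A row lasts 1/8 s, in which the tool goes at most 62.5 mm and 10.7 degrees, less where a joint would pass 70% of its speed; a pose out of reach is approached as far as the arm can. A call with a number of a shift or a turn outside -1 to 1 is refused whole. A call with a gripper value outside its range is refused whole. The fingers move at their own pace and stop on an object; the grip force is fixed at half the most. Time passes only in rows, so rows that repeat a pose let the fingers close. It gives the time, the measured TCP pose, the force and the opening at its end, in the units of the state.
- telemetry.get_obs(): the state, without advancing time (a new reading comes with each control period).
- capture(name): name is "scene" or "top" or "wrist"; returns a dict with "pixels" (400x640x3 uint8, red, green, blue), "range_z" (400x640 float32, m along the optical axis (not along the pixel's ray), 0 where there is no reading), "fov_y" (degrees; the focal length in pixels is half the picture's height over the tangent of half this angle, whatever the lens; pixels are square), "cx", "cy" (the principal point, pixels), "k1" (the pictures are not rectified: a ray, as slopes to the right and down, at radius r is drawn at 1 + k1 r^2 times it, then the intrinsics apply), "R" (3x3) and "t" (3): a world point X has camera coordinates R X + t. Camera axes: x right, y down, z forward; pixel columns grow to the right and rows downward; lengths in m; the calibration is good to about 2 mm. A picture is of the moment at which its call begins.
- job.job_done(): hands the job in, once; it reports no verdict.
The state is a dict: "time": time; "joint_positions": joint angles; "dq": joint speeds; "joint_torque": joint torques, N m; "tcp_pos": TCP position; "ee_rot": TCP orientation; "contact_force": force on the tool from outside, world axes, zero at the start; "ft_torque": the same for the moment, N m; "width": finger opening in m.
Only numpy, scipy, OpenCV 4.12 (cv2) and the standard library are available. Lean on these libraries where they do the work, as an engineer would, in place of code of your own. Each camera call takes 0.05 s, during which the arm holds its last target.

### The job

Close the lids of all the red sauce jars on the bench together in the lid press: free its clamp knob and draw the carriage fully out, stand every red jar upright in a pocket of its own, slide the carriage fully home under the pressing plate and tighten the clamp, then push the pedal right down to its stop so that every gold lid goes fully home. Let the pedal come up, free the clamp, draw the carriage fully out again and stand all the red jars upright on the floor of the blue tray, leaving the clamp loose and the carriage out for the next batch. Only the press may push the lids down, never the gripper, and leave the other jars and tools on the bench where they are.

Things in the scene. Friction and masses are not known exactly. Their poses are not given: they have to be found in the camera images.
- press: White bench lid press, fixed. Origin on the bench under its bed's middle; x from its front (towards the robot) to its back. Bed: x -0.175 to 0.165, y +-0.135, 16 mm tall. Beam on two columns: x 0.07 to 0.13, y +-0.15, top 0.22, crosshead above to 0.265. Under it the pressing plate, face at 0.12 m, which the pedal pulls down 20 mm. A pull rod stands at x 0.09, y -0.17.
- carriage_mid (a point): Middle of the floor (its top, 24 mm above the bench) of the press's sliding aluminium carriage; axes as press. Three square jar pockets, 62 by 62 mm and 10 mm deep, lie in a row along y at -80, 0 and +80 mm; a tongue in front carries the clamp knob. Fully home their centre line is at x 0.10 of press, under the pressing plate; fully out it is 120 mm further front.
- carriage (a joint): Carriage, m: 0 = fully home under the pressing plate (back stop), 0.12 = fully out (front stop); grows along -x of press. It slides with 2 N of friction when the clamp is loose and resists about 25 N when clamped. Move it by its knob.
- knob_grip (a point): Clamp knob: middle of its red wing, on the knob's vertical axis, 63 mm above the bench, on the carriage's tongue 125 mm in front of the pockets' centre line. The wing is 46 mm long (this frame's x), 14 mm thick, 26 mm tall (its top 13 mm above this point), on a black disc 38 mm across.
- knob (a joint): Clamp knob, rad: grows clockwise seen from above. 0 = loose (stop); from about 0.55 it grips, 0.95 or more = tight, 1.25 = stop. It stays where it is left. The wing's direction in the frame of press is 0.6 minus this value (from x towards y). Turning takes about 0.1 N m.
- pedal_pad (a point): Centre of the top of the pedal's black ribbed pad (64 mm in x, 56 mm in y), about 104 mm above the bench at rest and 56 mm fully down. The pedal lever runs along x of press on its right (-y) side from its hinge at the back (60 mm above the bench) to this pad at the front, 0.22 m from the hinge.
- pedal (a joint): Pedal, rad: 0 = up at rest, 0.22 = fully down on its stop (the pad goes down 48 mm). A spring pushes it up again when let go. It takes about 4 N on the pad to move it, 10 to 15 N to go fully down over three loose lids.
- tray_in (a point): Blue dispatch tray, fixed, open at the top: centre of its inner floor, 4 mm above the bench. Outside it is 290 mm (along this frame's x) by 125 mm (y) and 32 mm tall; walls and floor 4 mm; z up.
- jar0: Straight round glass jar of red sauce with a cream label and a gold press-on lid, 200 g with some variation. Origin at the centre of its underside, z up along its axis. Glass 52 mm across from 0 to 60 mm height, then a narrower neck; the lid is 49 mm across and 13 mm tall. From two to three of these jars are present.
- lid0 (a joint): How far the lid of jar0 has been pressed down on its neck, m: 0 = loose, standing 7 mm proud (jar 84 mm tall in all), 0.007 = fully home (jar 77 mm tall). It takes 4 N and stays where it is pushed.
- jar1: Another such jar, as jar0 (may be absent).
- lid1 (a joint): How far the lid of jar1 has been pressed down on its neck, m: 0 = loose, standing 7 mm proud (jar 84 mm tall in all), 0.007 = fully home (jar 77 mm tall). It takes 4 N and stays where it is pushed.
- jar2: Another such jar, as jar0 (may be absent).
- lid2 (a joint): How far the lid of jar2 has been pressed down on its neck, m: 0 = loose, standing 7 mm proud (jar 84 mm tall in all), 0.007 = fully home (jar 77 mm tall). It takes 4 N and stays where it is pushed.
- jar3: Another such jar, as jar0 (may be absent).
- lid3 (a joint): How far the lid of jar3 has been pressed down on its neck, m: 0 = loose, standing 7 mm proud (jar 84 mm tall in all), 0.007 = fully home (jar 77 mm tall). It takes 4 N and stays where it is pushed.
- pesto_a: Bystander: a closed green pesto jar with a white lid, 52 mm across, 77 mm tall; not part of the job.
- pesto_b: Bystander: another closed green pesto jar with a white lid, the same size; not part of the job.
- label_roll: Bystander: a roll of blank labels lying flat, 76 mm across, 40 mm tall; not part of the job.
- spatula: Bystander: a red-handled spatula lying on the bench; not part of the job.
- lid_stack: Bystander: a stack of spare gold lids, 54 mm across, 45 mm tall; not part of the job.

How it is judged:
On the way, in this order (a step that is already met when the one before it is completed fails the run):
1. the clamp is free and the carriage is drawn fully out (value of joint knob below 0.45 rad and value of joint carriage above 0.114 m), for 0.2 s.
2. every jar stands in the carriage, and the carriage is fully home and clamped (x of jar0 in the frame of carriage_mid between -0.014 and 0.014 m and y of jar0 in the frame of carriage_mid between -0.12 and 0.12 m and z of jar0 in the frame of carriage_mid between -0.006 and 0.007 m and angle between each of jar0, jar1, jar2, jar3's own z axis and vertical below 0.12 rad and x of jar1 in the frame of carriage_mid between -0.014 and 0.014 m and y of jar1 in the frame of carriage_mid between -0.12 and 0.12 m and z of jar1 in the frame of carriage_mid between -0.006 and 0.007 m and x of jar2 in the frame of carriage_mid between -0.014 and 0.014 m and y of jar2 in the frame of carriage_mid between -0.12 and 0.12 m and z of jar2 in the frame of carriage_mid between -0.006 and 0.007 m and x of jar3 in the frame of carriage_mid between -0.014 and 0.014 m and y of jar3 in the frame of carriage_mid between -0.12 and 0.12 m and z of jar3 in the frame of carriage_mid between -0.006 and 0.007 m and value of joint carriage below 0.005 m and value of joint knob above 0.95 rad), for 0.2 s.
3. with the carriage home and clamped, the pedal is down on its stop and every lid has gone home (value of joint pedal above 0.205 rad and value of joint each of lid0, lid1, lid2, lid3 above 0.0055 m and x of jar0 in the frame of carriage_mid between -0.014 and 0.014 m and y of jar0 in the frame of carriage_mid between -0.12 and 0.12 m and z of jar0 in the frame of carriage_mid between -0.006 and 0.007 m and angle between each of jar0, jar1, jar2, jar3's own z axis and vertical below 0.12 rad and x of jar1 in the frame of carriage_mid between -0.014 and 0.014 m and y of jar1 in the frame of carriage_mid between -0.12 and 0.12 m and z of jar1 in the frame of carriage_mid between -0.006 and 0.007 m and x of jar2 in the frame of carriage_mid between -0.014 and 0.014 m and y of jar2 in the frame of carriage_mid between -0.12 and 0.12 m and z of jar2 in the frame of carriage_mid between -0.006 and 0.007 m and x of jar3 in the frame of carriage_mid between -0.014 and 0.014 m and y of jar3 in the frame of carriage_mid between -0.12 and 0.12 m and z of jar3 in the frame of carriage_mid between -0.006 and 0.007 m and value of joint carriage below 0.008 m and value of joint knob above 0.95 rad), for 0.2 s.
4. the pedal is up again, the clamp free and the carriage fully out (all of step 1 and value of joint pedal below 0.04 rad), for 0.2 s.
At the end, for the whole second after the job is handed in: Every red jar that is present stands upright (within 7 degrees) on the floor of the blue tray, released and at rest, its lid pressed at least 5.5 mm of its 7 mm down; the pedal is up (under 0.04 rad), the clamp loose (under 0.45 rad) and the carriage out (at least 114 of its 120 mm) (all of step 4 and x of jar0 in the frame of tray_in between -0.13 and 0.13 m and y of jar0 in the frame of tray_in between -0.048 and 0.048 m and z of jar0 in the frame of tray_in between -0.006 and 0.007 m and angle between each of jar0, jar1, jar2, jar3's own z axis and vertical below 0.12 rad and x of jar1 in the frame of tray_in between -0.13 and 0.13 m and y of jar1 in the frame of tray_in between -0.048 and 0.048 m and z of jar1 in the frame of tray_in between -0.006 and 0.007 m and x of jar2 in the frame of tray_in between -0.13 and 0.13 m and y of jar2 in the frame of tray_in between -0.048 and 0.048 m and z of jar2 in the frame of tray_in between -0.006 and 0.007 m and x of jar3 in the frame of tray_in between -0.13 and 0.13 m and y of jar3 in the frame of tray_in between -0.048 and 0.048 m and z of jar3 in the frame of tray_in between -0.006 and 0.007 m and value of joint each of lid0, lid1, lid2, lid3 above 0.0055 m and linear speed of each of jar0, jar1, jar2, jar3 below 0.02 m/s and contact force between the fingers and jar0 below 0.3 N and contact force between the fingers and jar1 below 0.3 N and contact force between the fingers and jar2 below 0.3 N and contact force between the fingers and jar3 below 0.3 N); the robot touches nothing.
It fails at once if a jar's lid is pushed down by the gripper or the arm instead of by the press ((velocity of joint lid0 above 0.006 m/s and value of joint lid0 above 0.001 m and contact force between any of the fingers, the arm and lid0 above 3 N) or (velocity of joint lid1 above 0.006 m/s and value of joint lid1 above 0.001 m and contact force between any of the fingers, the arm and lid1 above 3 N) or (velocity of joint lid2 above 0.006 m/s and value of joint lid2 above 0.001 m and contact force between any of the fingers, the arm and lid2 above 3 N) or (velocity of joint lid3 above 0.006 m/s and value of joint lid3 above 0.001 m and contact force between any of the fingers, the arm and lid3 above 3 N)).
It fails at once if another thing on the bench is moved more than 5 cm (distance of any of pesto_a, pesto_b, label_roll, spatula, lid_stack from where it was at the start of the episode above 0.05 m).
Of jar0, jar1, jar2, jar3 only 2 to 3 are there at a start; the rules pass over those that are not, and their reading is None.
At some moment in a run one of jar0, jar1, jar2, jar3 may be knocked a few centimetres aside while the robot is not near it.
Once in a run the grip may slacken for a moment while it holds something.
It also fails if it takes over 210 s, if anything falls off the work surface, if the arm or the gripper's body presses on something with over 40 N, if the wrist force passes 120 N, or if a joint passes its speed limit or range.

## Working session

There is one attempt and no reset: what is moved stays moved. The work goes in short steps, Python scripts to look and compute and a tool call to move; the robot and the scene stay as the last step left them, time stands still between calls to the robot, and variables do not carry over. Pictures are saved under pics/ and viewed, and the job is handed in when it is done.

Besides the shell and the picture viewer there is one more tool, called after "Call:" as name(argument=value, ...) on one line, values as JSON. drive_tool: Moves the arm, as the interface text tells. Shift numbers are shares of 0.08 m and turn numbers shares of 180 degrees, none past 1 either way. Its arguments: {"type":"object","properties":{"moves":{"type":"array"}},"required":["moves"]}

```bash
ls; mkdir -p pics
python3 - <<'E'
from cell import telemetry, capture, job
import cv2,numpy as np
print(telemetry.get_obs())
for n in ["scene","top","wrist"]:
    c=capture(n); cv2.imwrite(f"pics/{n}0.png",c["pixels"][:,:,::-1]); print(n,c["fov_y"],c["cx"],c["cy"],c["k1"],c["R"],c["t"])
E
```

```text
pics
{'time': 0.0, 'joint_positions': array([ 9.87498087e-01,  5.28457543e-01,  1.43392873e+00, -1.20285150e-07,
        1.18137108e+00, -1.78495107e-01]), 'dq': array([ 0.00039492,  0.00128322,  0.0006718 , -0.00138006, -0.00018875,
        0.0007837 ]), 'joint_torque': array([-3.34732749e-04, -4.40049183e+01, -1.76591474e+01,  6.32009888e-02,
        5.82122442e-02, -1.80847105e-04]), 'tcp_pos': array([0.2457044 , 0.57387233, 0.22156852]), 'ee_rot': array([-0.63136852, -3.07667243,  0.00315586]), 'contact_force': array([ 0.32188537,  0.25863816, -0.48400371]), 'ft_torque': array([ 0.04038198, -0.02161781, -0.06039606]), 'width': 0.08729094348620889}
scene 42.135956962652095 320.2091936364176 196.98536672392723 0.05784761008540103 [[ 0.26886586  0.96301451 -0.01772557]
 [ 0.71001867 -0.21059967 -0.67195333]
 [-0.6508338   0.16807982 -0.74038134]] [-0.11942873 -0.34652786  1.75703399]
top 53.737083510125515 323.134838046645 197.2621527506387 -0.059629762046892604 [[ 0.00418097 -0.99993456 -0.01064851]
 [-0.9937805  -0.0029698  -0.11131707]
 [ 0.11127816  0.01104769 -0.99372789]] [-0.00884877  0.55413906  1.03128265]
wrist 60.04994230001654 316.2225959334364 195.48524321566367 -0.05629363574099613 [[ 0.39463929  0.91883438 -0.00179072]
 [ 0.88092387 -0.37780124  0.2850252 ]
 [ 0.26121441 -0.11405963 -0.95851835]] [-0.62291941 -0.03330365  0.39197714]
```

View pics/top0.png

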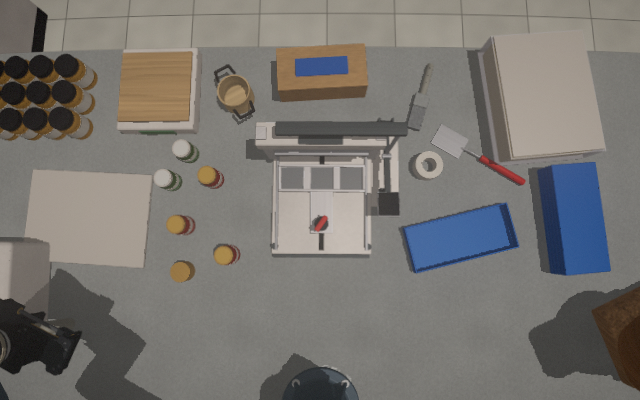

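View pics/scene0.png

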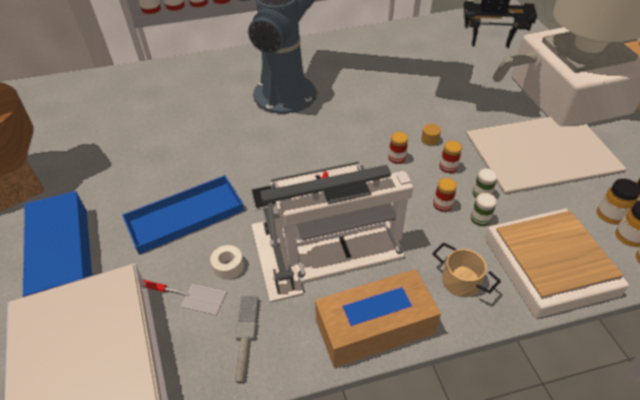

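View pics/wrist0.png

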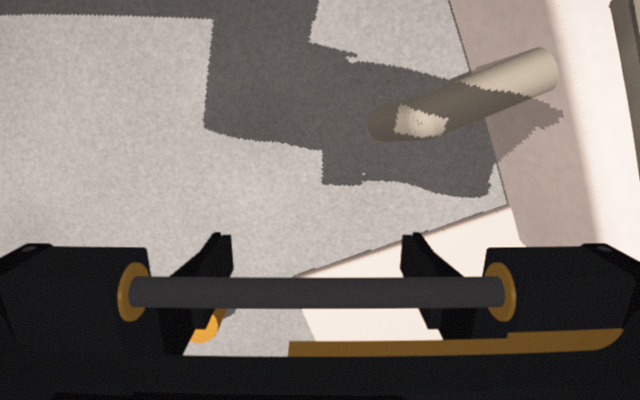

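```bash
cat > h.py <<'E'
from cell import telemetry, capture, job
import cv2,numpy as np
from scipy.spatial.transform import Rotation as Ro
def cam(n):
    c=capture(n); f=200/np.tan(np.radians(c["fov_y"]/2))
    c["K"]=np.array([[f,0,c["cx"]],[0,f,c["cy"]],[0,0,1.]]); c["D"]=np.array([c["k1"],0,0,0.]);return c
def onplane(c,uv,z):
    uv=np.asarray(uv,float).reshape(-1,1,2)
    p=cv2.undistortPoints(uv,c["K"],c["D"]).reshape(-1,2)
    d=np.c_[p,np.ones(len(p))]@c["R"]; o=-c["R"].T@c["t"]
    return o+d*((z-o[2])/d[:,2])[:,None]
def proj(c,X):
    r,_=cv2.Rodrigues(c["R"]); return cv2.projectPoints(np.asarray(X,float).reshape(-1,1,3),r,c["t"],c["K"],c["D"])[0].reshape(-1,2)
def cloud(c):
    v,u=np.mgrid[0:400,0:640]; p=cv2.undistortPoints(np.stack([u,v],-1).reshape(-1,1,2).astype(float),c["K"],c["D"]).reshape(-1,2)
    z=c["range_z"].reshape(-1); X=(np.c_[p,np.ones(len(p))]*z[:,None]-c["t"])@c["R"]; X[z==0]=np.nan
    return X.reshape(400,640,3)
def crop(c,name,x0,y0,w,h,s):
    im=c["pixels"][y0:y0+h,x0:x0+w,::-1]; cv2.imwrite(f"pics/{name}.png",cv2.resize(im,None,fx=s,fy=s,interpolation=cv2.INTER_CUBIC))
def tool():
    o=telemetry.get_obs(); return o, Ro.from_rotvec(o["ee_rot"]).as_matrix()
def delta(target,yaw=None):
    o,R=tool(); d=R.T@(np.array(target)-o["tcp_pos"])
    print("tcp",o["tcp_pos"].round(4),"F",o["contact_force"].round(1),"w",round(o["width"],4),"t",round(o["time"],2))
    print("shift frac",(d/0.08).round(3),"yaxis yaw deg",np.degrees(np.arctan2(R[1,1],R[0,1])).round(2),"xaxis yaw",np.degrees(np.arctan2(R[1,0],R[0,0])).round(2), "z",R[:,2].round(3))
E
python3 - <<'E'
from h import *
c=cam("top"); crop(c,"topz",245,110,170,155,4.7); crop(c,"topj",140,130,120,160,3.7)
X=cloud(c)
hsv=cv2.cvtColor(c["pixels"],cv2.COLOR_RGB2HSV)
# gold lids
m=cv2.inRange(hsv,(12,120,90),(28,255,255)); m[:, :150]=0; m[:,250:]=0; m[:150]=0;m[290:]=0
n,l,s,ce=cv2.connectedComponentsWithStats(m)
for i in range(1,n):
    if s[i,4]>40: print("gold",s[i],ce[i],onplane(c,ce[i],0.084).round(4), "depthz",np.nanmedian(X[l==i][:,2]).round(4))
m=cv2.inRange(hsv,(0,0,150),(180,60,255)); m[:, :150]=0; m[:,205:]=0; m[:135]=0;m[200:]=0
n,l,s,ce=cv2.connectedComponentsWithStats(m)
for i in range(1,n):
    if s[i,4]>40: print("white",s[i],ce[i],onplane(c,ce[i],0.077).round(4))
m=cv2.inRange(hsv,(100,130,60),(130,255,255))[:, :]; m[:195]=0;m[280:]=0;m[:,395:]=m[:,395:];m[:,525:]=0
cn=max(cv2.findContours(m,0,1)[0],key=cv2.contourArea); r=cv2.minAreaRect(cn);print(r); bp=cv2.boxPoints(r);print(onplane(c,bp,0.032).round(3))
m=cv2.inRange(hsv,(0,150,90),(8,255,255)); m[:,:300]=0;m[:,345:]=0;m[:200]=0;m[250:]=0
v,u=np.where(m); P=np.c_[u,v].astype(float); print(len(P),P.mean(0),onplane(c,P.mean(0),0.076)); 
print("dz",np.nanmax(X[m>0][:,2]))
E
```

```text
gold [198 166  18  18 259] [206.48262548 174.55984556] [[0.6066 0.2955 0.084 ]] depthz 0.0839
gold [167 215  19  19 268] [175.7238806  223.99253731] [[0.478  0.3709 0.084 ]] depthz 0.0837
gold [214 246  19  19 280] [223.38571429 254.99642857] [[0.4003 0.2447 0.084 ]] depthz 0.0838
gold [171 262  23  20 327] [180.64831804 271.4587156 ] [[0.3577 0.3533 0.084 ]] depthz 0.0445
white [172 139  18  18 246] [180.39430894 147.58536585] [[0.6801 0.3706 0.077 ]]
white [154 169  17  18 246] [161.8495935  177.30487805] [[0.6005 0.4165 0.077 ]]
((461.0452880859375, 237.17864990234375), (46.7601318359375, 106.57215118408203), 75.77404022216797)
[[ 0.473 -0.222  0.032]
 [ 0.544 -0.505  0.032]
 [ 0.422 -0.531  0.032]
 [ 0.354 -0.251  0.032]]
46 [320.7173913  222.65217391] [[ 0.48374216 -0.00145161  0.076     ]]
dz 0.07911756307273751
```

View pics/topz.png

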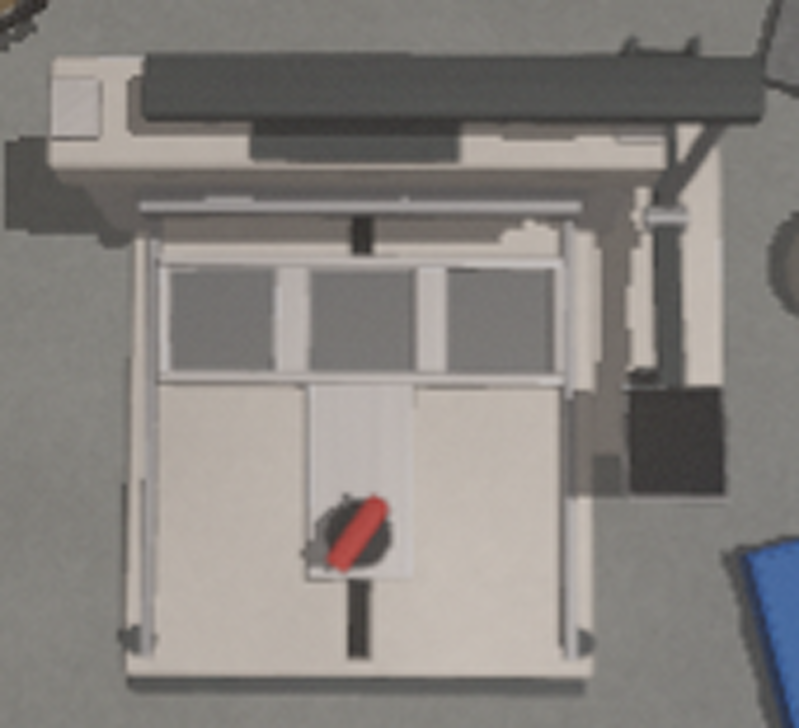

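View pics/topj.png

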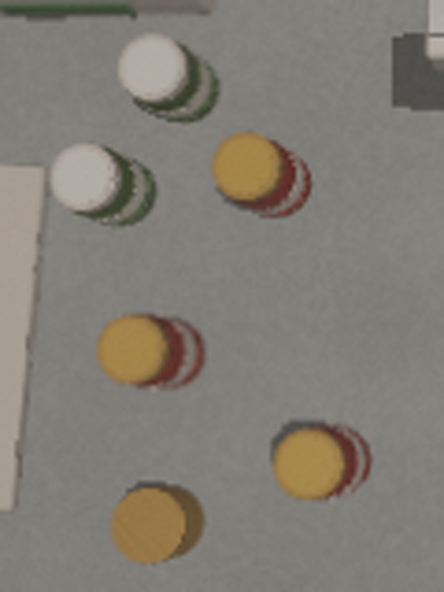

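Run:
```python
from h import *
c=cam("top")
Z=lambda x,y:(245+x/4.7-.4,110+y/4.7-.4)
print("front corners",onplane(c,[Z(127,672),Z(592,676)],0.016).round(4))
print("pockets",onplane(c,[Z(222,320),Z(362,320),Z(500,320)],0.024).round(4))
print("knob",onplane(c,[Z(358,533)],0.076).round(4),"wing ends",onplane(c,[Z(337,565),Z(377,502)],0.076).round(4))
print("pad",onplane(c,[Z(676,440)],0.104).round(4), "padcorners",onplane(c,[Z(630,388),Z(722,388),Z(630,494),Z(722,494)],.104).round(4))
print("slot",onplane(c,[Z(358,660),Z(361,220)],.016).round(4))
X=cloud(c)
# wing mask by depth
hsv=cv2.cvtColor(c["pixels"],cv2.COLOR_RGB2HSV)
m=cv2.inRange(hsv,(0,120,60),(10,255,255)); m[:,:300]=0;m[:,345:]=0;m[:200]=0;m[250:]=0
Q=X[(m>0)&(X[...,2]>0.06)]; print(len(Q),Q.mean(0),Q.min(0),Q.max(0)); 
u,s,vt=np.linalg.svd(Q[:,:2]-Q[:,:2].mean(0)); print("wing dir",np.degrees(np.arctan2(vt[0,1],vt[0,0])))
pad=X[190:218,372:402].reshape(-1,3); pad=pad[(pad[:,2]>.09)&(pad[:,2]<.115)]; print("pad cloud",len(pad),pad.min(0),pad.max(0),pad.mean(0))
d=cam("scene"); print("front corner chk")
crop(d,"scz",240,150,190,160,4.2)
```

```text
front corners [[ 0.4054  0.1316  0.016 ]
 [ 0.4043 -0.1348  0.016 ]]
pockets [[ 0.6084  0.0788  0.024 ]
 [ 0.6086 -0.0024  0.024 ]
 [ 0.6088 -0.0824  0.024 ]]
knob [[ 0.4828 -0.0016  0.076 ]] wing ends [[ 0.4654  0.0097  0.076 ]
 [ 0.4998 -0.0119  0.076 ]]
pad [[ 0.5315 -0.171   0.104 ]] padcorners [[ 0.5593 -0.1468  0.104 ]
 [ 0.5594 -0.196   0.104 ]
 [ 0.5027 -0.1462  0.104 ]
 [ 0.5028 -0.195   0.104 ]]
slot [[ 0.4129 -0.0009  0.016 ]
 [ 0.6694 -0.0015  0.016 ]]
82 [ 0.48276074 -0.0018597   0.075404  ] [ 0.46493787 -0.01493735  0.07113189] [0.50100394 0.01324496 0.08036209]
wing dir 144.93630644386496
pad cloud 537 [ 0.49938639 -0.19858946  0.09034807] [ 0.56656919 -0.14477765  0.11155441] [ 0.5298079  -0.17035198  0.10351345]
front corner chk
```

View pics/scz.png

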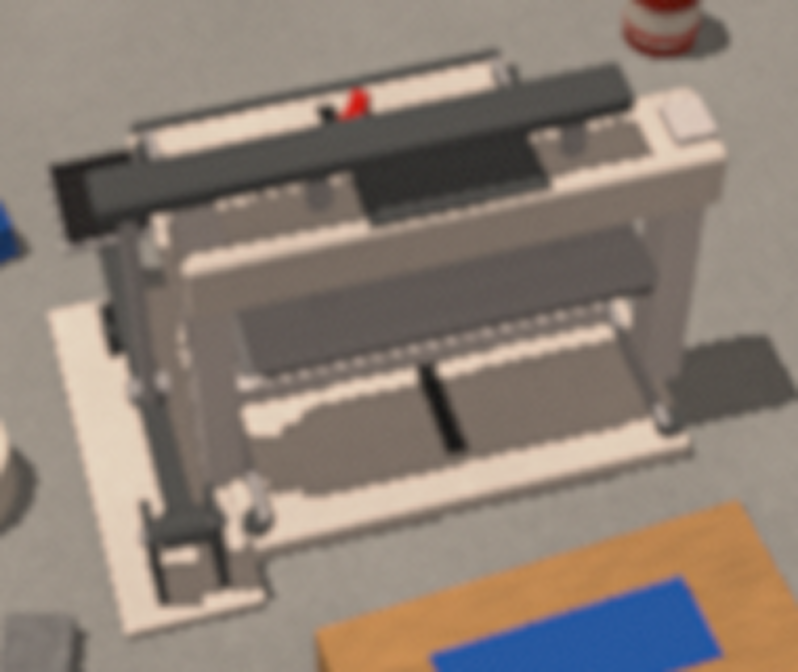

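Call:
drive_tool(moves=[[-0.5,-0.5,0,0,0],[-1,-1,0,0,0]])

```text
time: 0.55
tcp_pos: [0.2883, 0.4686, 0.2223]
ee_rot: [0.628, 3.078, 0.0]
contact_force: [0.7, -0.0, 0.3]
width: 0.087
```

Call:
drive_tool(moves=[[-0.5,-0.5,0,0,0],[-1,-1,0,0,0]])

```text
time: 0.8
tcp_pos: [0.3307, 0.3629, 0.2227]
ee_rot: [0.63, 3.077, 0.001]
contact_force: [0.5, -0.2, -0.1]
width: 0.0868
```

Call:
drive_tool(moves=[[-0.5,-0.5,0,0,0],[-1,-1,0,0,0]])

```text
time: 1.05
tcp_pos: [0.3729, 0.2578, 0.2228]
ee_rot: [0.631, 3.077, 0.001]
contact_force: [0.3, -0.8, -0.2]
width: 0.0872
```

Call:
drive_tool(moves=[[-0.5,-0.5,0,0,0],[-1,-1,0,0,0]])

```text
time: 1.3
tcp_pos: [0.4149, 0.1527, 0.2229]
ee_rot: [0.631, 3.076, 0.001]
contact_force: [1.3, 0.1, 0.2]
width: 0.0871
```

Call:
drive_tool(moves=[[-0.5,-0.5,0,0,0],[-1,-1,0,0,0]])

```text
time: 1.55
tcp_pos: [0.4569, 0.0474, 0.2228]
ee_rot: [0.632, 3.076, 0.0]
contact_force: [0.4, 1.6, 0.4]
width: 0.087
```

Call:
drive_tool(moves=[[-0.56,-0.445,0,0.04,0],[-0.56,-0.445,0,0.066,0],[-0.56,-0.445,0,0.066,0]])

```text
time: 1.92
tcp_pos: [0.4834, -0.0017, 0.2224]
ee_rot: [-0.947, -2.995, -0.0]
contact_force: [-0.6, -0.2, -0.5]
width: 0.0873
```

Run:
```python
from h import *
delta([0.4828,-0.0018,0.053])
c=cam("wrist"); cv2.imwrite("pics/w1.png",c["pixels"][:,:,::-1]); print(-c["R"].T@c["t"]); print(telemetry.get_obs()["joint_positions"])
```

```text
tcp [ 0.4834 -0.0017  0.2224] F [-0.6 -0.2 -0.5] w 0.0873 t 1.93
shift frac [ 0.005 -0.005  2.118] yaxis yaw deg 54.9 xaxis yaw 144.9 z [-0.  0. -1.]
[0.41827986 0.04277099 0.38485608]
[-2.34251841e-01  3.37956880e-01  1.77934342e+00  1.18637092e-04
  1.02496432e+00 -1.19398558e+00]
```

View pics/w1.png

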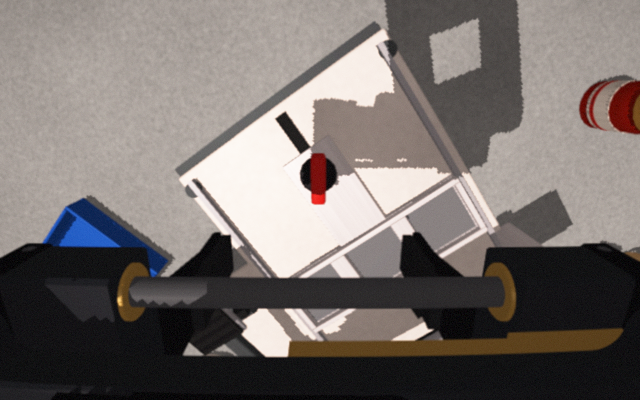

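Call:
drive_tool(moves=[[0,0,0.5,0,0],[0,0,1,0,0]])

```text
time: 2.22
tcp_pos: [0.4837, -0.0002, 0.1424]
ee_rot: [0.941, 2.995, 0.0]
contact_force: [0.4, -0.2, -1.2]
width: 0.0871
```

Call:
drive_tool(moves=[[0,0,0.5,0,0],[0,0,0.9,0,0.4],[0,0,1,0,0.4],[0,0,1.0,0,0.4]])

```text
time: 2.72
tcp_pos: [0.4834, -0.0006, 0.0627]
ee_rot: [-0.944, -2.996, 0.0]
contact_force: [0.1, -0.2, 0.3]
width: 0.065
```

Call:
drive_tool(moves=[[0,0,0.1,0,0.4],[0,0,0.1,0,0.7],[0,0,0.1,0,1],[0,0,0.1,0,1],[0,0,0.1,0,1],[0,0,0.1,0,1]])

```text
time: 3.48
tcp_pos: [0.4839, -0.0004, 0.0547]
ee_rot: [0.948, 2.994, 0.002]
contact_force: [1.3, 3.8, 0.4]
width: 0.0141
```

Call:
drive_tool(moves=[[0,0,0,-0.05,1],[0,0,0,-0.1,1],[0,0,0,-0.15,1],[0,0,0,-0.2,1],[0,0,0,-0.25,1],[0,0,0,-0.3,1],[0,0,0,-0.36,1],[0,0,0,-0.36,1]])

```text
time: 4.47
tcp_pos: [0.4842, -0.0007, 0.0547]
ee_rot: [-0.802, 3.036, -0.0]
contact_force: [1.8, 3.1, 1.3]
width: 0.0138
```

Run:
```python
from h import *
o,R=tool(); delta(o["tcp_pos"]+[-0.051,0,0]); print(o["ft_torque"],o["joint_positions"])
```

```text
tcp [ 0.4842 -0.0007  0.0547] F [1.8 3.1 1.3] w 0.0138 t 4.47
shift frac [ 0.554  0.315 -0.001] yaxis yaw deg 119.59 xaxis yaw -150.41 z [ 0.002  0.    -1.   ]
[ 0.74033533 -0.2045702   0.10070539] [-2.33273790e-01  6.31160754e-01  1.91857823e+00  1.36323280e-03
  5.90312379e-01 -2.32165639e+00]
```

Call:
drive_tool(moves=[[0.1,0.055,0,0,1],[0.2,0.11,0,0,1],[0.3,0.17,0,0,1],[0.4,0.23,0,0,1],[0.5,0.285,0,0,1],[0.55,0.315,0,0,1],[0.58,0.33,0,0,1],[0.58,0.33,0,0,1]])

```text
time: 5.48
tcp_pos: [0.432, -0.0018, 0.0548]
ee_rot: [-0.802, 3.034, -0.003]
contact_force: [5.0, 0.6, 0.0]
width: 0.0138
```

Run:
```python
from h import *
o,R=tool(); delta(o["tcp_pos"]+[-0.051,0,0])
c=cam("top"); crop(c,"t2",245,110,170,155,4.7)
```

```text
tcp [ 0.432  -0.0018  0.0548] F [5.  0.6 0. ] w 0.0138 t 5.47
shift frac [ 0.554  0.315 -0.003] yaxis yaw deg 119.62 xaxis yaw -150.38 z [ 0.004 -0.001 -1.   ]
```

View pics/t2.png

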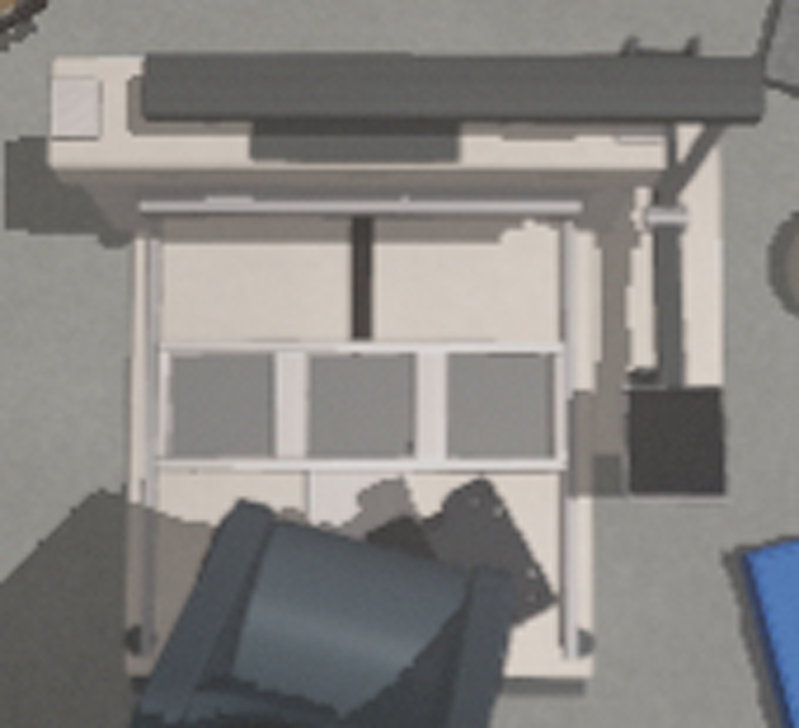

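Call:
drive_tool(moves=[[0.58,0.33,0,0,0],[0,0,0,0,0]])

```text
time: 5.78
tcp_pos: [0.3984, 0.0062, 0.0524]
ee_rot: [0.79, -2.99, -0.041]
contact_force: [-41.1, -17.0, 7.1]
width: 0.0265
```

Run:
```python
from h import *
o,R=tool(); delta(o["tcp_pos"]+[-0.051,0,0])
```

```text
tcp [0.3984 0.0062 0.0524] F [-41.1 -17.    7.1] w 0.0265 t 5.78
shift frac [0.554 0.314 0.034] yaxis yaw deg 119.56 xaxis yaw -150.35 z [-0.054  0.013 -0.998]
```

Call:
drive_tool(moves=[[0,0,0,0,0],[0,0,0,0,0],[0,0,0,0,0]])

```text
time: 6.15
tcp_pos: [0.4301, -0.0014, 0.0546]
ee_rot: [-0.806, 3.036, -0.0]
contact_force: [-0.6, 0.3, 0.4]
width: 0.0556
```

Run:
```python
from h import *
o,R=tool(); delta(o["tcp_pos"]+[-0.051,0,0])
c=cam("top"); crop(c,"t3",245,110,170,155,4.7)
```

```text
tcp [ 0.4301 -0.0014  0.0546] F [-0.6  0.3  0.4] w 0.0556 t 6.15
shift frac [ 0.554  0.316 -0.   ] yaxis yaw deg 119.72 xaxis yaw -150.28 z [ 0. -0. -1.]
```

View pics/t3.png

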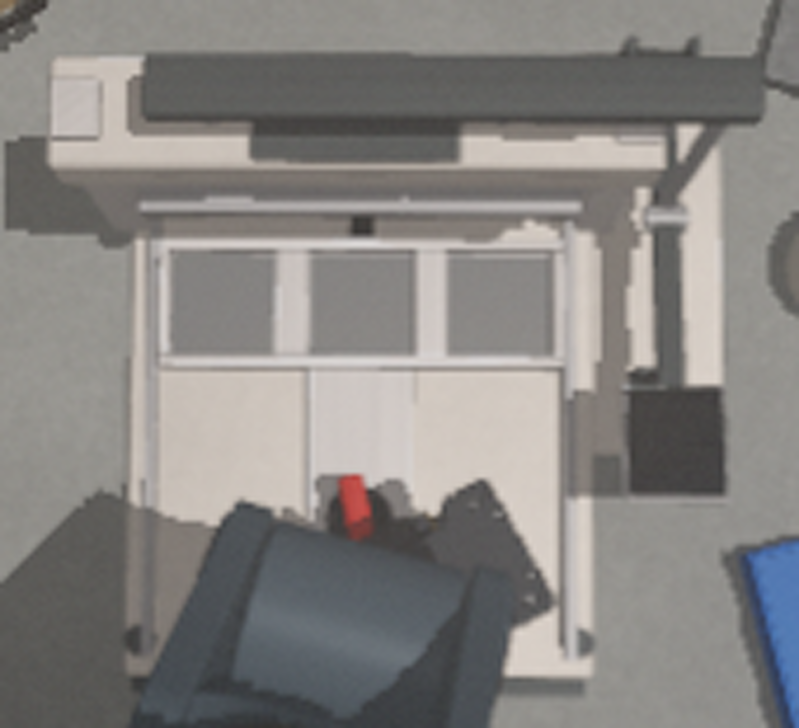

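Call:
drive_tool(moves=[[0,0,-0.5,0,0],[0,0,-1,0,0],[0,0,-1,0,0]])

```text
time: 6.58
tcp_pos: [0.4319, -0.0017, 0.1369]
ee_rot: [-0.805, 3.031, -0.005]
contact_force: [0.2, -0.4, 0.1]
width: 0.085
```

Call:
drive_tool(moves=[[0.5,0,-0.5,0,0],[0.5,0,-1,0,0],[0.5,0,-1,0,0]])

```text
time: 6.95
tcp_pos: [0.3965, -0.0217, 0.216]
ee_rot: [-0.804, 3.033, -0.005]
contact_force: [0.4, -0.1, 0.4]
width: 0.0868
```

Run:
```python
from h import *
o,R=tool(); delta(o["tcp_pos"]+[-0.051,0,0])
c=cam("top"); crop(c,"t4",245,110,170,155,4.7)
c=cam("wrist"); cv2.imwrite("pics/w4.png",c["pixels"][:,:,::-1])
X=cloud(c); hsv=cv2.cvtColor(c["pixels"],cv2.COLOR_RGB2HSV)
m=cv2.inRange(hsv,(0,170,100),(6,255,255))|cv2.inRange(hsv,(174,170,100),(180,255,255));m[:20]=0
n,l,s,ce=cv2.connectedComponentsWithStats(m)
for i in range(1,n):
    if s[i,4]>100: 
        Q=X[l==i]; Q=Q[abs(Q[:,2]-.076)<.004]
        if len(Q)<20: continue
        u,ss,vt=np.linalg.svd(Q[:,:2]-Q[:,:2].mean(0),full_matrices=False); print(s[i],ce[i],Q.mean(0).round(4),np.degrees(np.arctan2(vt[0,1],vt[0,0])),Q.min(0),Q.max(0))
```

```text
tcp [ 0.3965 -0.0217  0.216 ] F [ 0.4 -0.1  0.4] w 0.0868 t 6.95
shift frac [ 0.554  0.316 -0.003] yaxis yaw deg 119.69 xaxis yaw -150.31 z [ 0.005 -0.002 -1.   ]
[278 247  21  31 425] [288.71058824 263.31058824] [ 0.4811 -0.0042  0.0756] 6.449342512795637 [ 0.46937668 -0.01155016  0.07218824] [0.49738983 0.00424985 0.07813019]
```

View pics/w4.png

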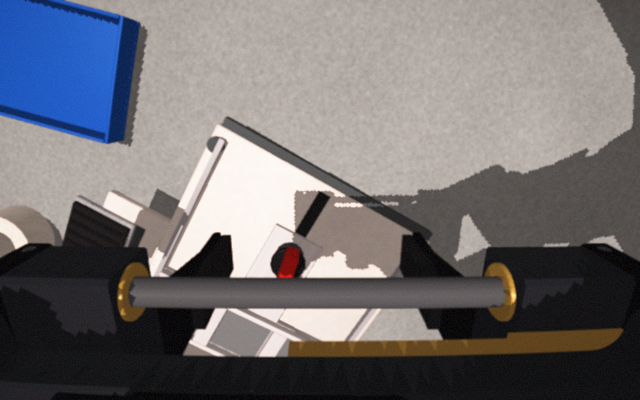

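View pics/t4.png

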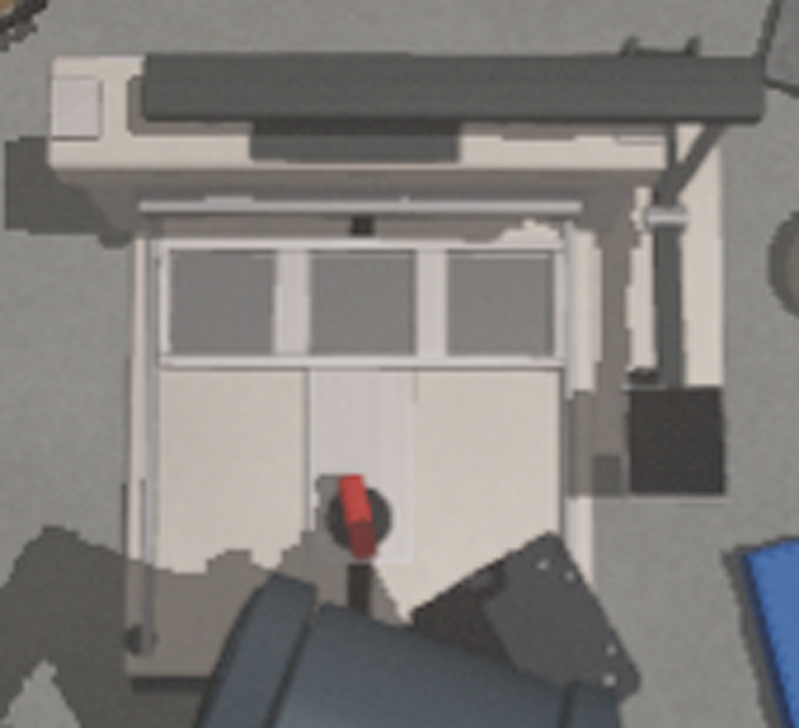

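Run:
```python
from h import *
c=cam("top")
hsv=cv2.cvtColor(c["pixels"],cv2.COLOR_RGB2HSV)
m=cv2.inRange(hsv,(0,130,60),(8,255,255))|cv2.inRange(hsv,(172,130,60),(180,255,255)); m[:,:300]=0;m[:,345:]=0;m[:200]=0;m[235:]=0
v,u=np.where(m); W=onplane(c,np.c_[u,v],.076)[:,:2]; uu,s,vt=np.linalg.svd(W-W.mean(0),full_matrices=False)
print(len(W),W.mean(0),W.min(0),W.max(0),np.degrees(np.arctan2(vt[0,1],vt[0,0])))
delta([W[:,0].min()/2+W[:,0].max()/2,-.0015,.055])
X=cloud(c); print("beam heights/front x"); B=X[115:150,260:410].reshape(-1,3); 
for z0,z1 in [(.25,.28),(.2,.25),(.12,.2)]:
    Q=B[(B[:,2]>z0)&(B[:,2]<z1)]; print(z0,len(Q),np.percentile(Q[:,0],[1,5,50,99]) if len(Q) else 0)
for y in (0.135,0.125,.12,.115,-.12,-.125):
    Q=X[140:260,260:385].reshape(-1,3); Q=Q[(abs(Q[:,1]-y)<.003)&(Q[:,0]>.5)&(Q[:,0]<.62)]; print("rail",y,np.nanpercentile(Q[:,2],[5,50,95]).round(3))
```

```text
50 [5.00266969e-01 2.11539283e-04] [ 0.48795214 -0.00726241] [0.5136189  0.00821892] -167.24816426145517
tcp [ 0.3945 -0.0207  0.2135] F [-0.  -0.5 -0.1] w 0.0869 t 7.1
shift frac [-1.276 -0.454  1.978] yaxis yaw deg 119.73 xaxis yaw -150.27 z [-0.002  0.001 -1.   ]
beam heights/front x
0.25 1890 [0.66250469 0.66320681 0.67619363 0.69280213]
0.2 1745 [0.64951155 0.64997249 0.66119435 0.7025858 ]
0.12 277 [0.64900304 0.64934329 0.65006417 0.66776876]
rail 0.135 [-0.003  0.     0.012]
rail 0.125 [0.013 0.015 0.018]
rail 0.12 [0.021 0.025 0.029]
rail 0.115 [0.014 0.024 0.034]
rail -0.12 [0.014 0.023 0.033]
rail -0.125 [0.023 0.025 0.029]
```

Call:
drive_tool(moves=[[-0.6,-0.2,0,0.05,0],[-1,-0.4,0.1,0.093,0],[-1,-0.4,0.5,0.093,0],[-1,-0.4,0.5,0.093,0]])

```text
time: 7.6
tcp_pos: [0.4778, -0.0082, 0.171]
ee_rot: [0.355, -3.112, -0.006]
contact_force: [-0.5, -0.4, 0.6]
width: 0.0869
```

Run:
```python
from h import *
delta([.492,-.0015,.0555])
```

```text
tcp [ 0.4778 -0.0082  0.171 ] F [-0.5 -0.4  0.6] w 0.0869 t 7.6
shift frac [-0.205  0.034  1.443] yaxis yaw deg 103.02 xaxis yaw -166.98 z [-0.01   0.002 -1.   ]
```

Call:
drive_tool(moves=[[-0.2,0.03,0.4,0,0],[-0.2,0.03,0.8,0,0.3],[-0.2,0.03,1,0,0.4],[-0.2,0.03,1,0,0.4]])

```text
time: 8.1
tcp_pos: [0.4943, -0.0029, 0.0936]
ee_rot: [0.355, -3.118, -0.002]
contact_force: [-0.5, 0.8, 0.1]
width: 0.0645
```

Run:
```python
from h import *
delta([.492,-.0015,.0555])
```

```text
tcp [ 0.4943 -0.0029  0.0936] F [-0.5  0.8  0.1] w 0.0645 t 8.1
shift frac [0.022 0.023 0.476] yaxis yaw deg 102.99 xaxis yaw -167.01 z [-0.004  0.001 -1.   ]
```

Call:
drive_tool(moves=[[0.02,0.02,0.3,0,0.4],[0.02,0.02,0.47,0,0.4],[0.02,0.02,0.47,0,0.4],[0.02,0.02,0.47,0,1],[0.02,0.02,0.47,0,1],[0.02,0.02,0.47,0,1],[0.02,0.02,0.47,0,1]])

```text
time: 8.98
tcp_pos: [0.4939, -0.002, 0.0572]
ee_rot: [-0.355, 3.121, -0.0]
contact_force: [0.4, 0.6, 0.1]
width: 0.0204
```

Call:
drive_tool(moves=[[0,0,0,0,1],[0,0,0,-0.04,1],[0,0,0,-0.08,1],[0,0,0,-0.1,1],[0,0,0,-0.1,1]])

```text
time: 9.6
tcp_pos: [0.4934, -0.001, 0.0571]
ee_rot: [0.837, -3.028, -0.002]
contact_force: [-0.4, 5.0, 2.8]
width: 0.0135
```

Run:
```python
from h import *
delta([.432,-.0018,.0555]); print(telemetry.get_obs()["ft_torque"])
```

```text
tcp [ 0.4934 -0.001   0.0571] F [-0.4  5.   2.8] w 0.0135 t 9.6
shift frac [0.663 0.385 0.021] yaxis yaw deg 120.92 xaxis yaw -149.08 z [-0.001  0.001 -1.   ]
[1.02006975 0.00960446 0.05961401]
```

Call:
drive_tool(moves=[[0.1,0.06,0,0,1],[0.2,0.12,0,0,1],[0.32,0.19,0,0,1],[0.44,0.26,0,0,1],[0.56,0.33,0,0,1],[0.64,0.37,0,0,1],[0.68,0.39,0,0,1],[0.68,0.39,0,0,1]])

```text
time: 10.6
tcp_pos: [0.434, -0.0011, 0.0571]
ee_rot: [-0.83, 3.023, 0.001]
contact_force: [8.2, 18.4, -1.8]
width: 0.0138
```

Call:
drive_tool(moves=[[0,0,0,0,1],[0,0,0,0,1],[0,0,0,0,0.3],[0,0,0,0,0.3],[0,0,0,0,0.3]])

```text
time: 11.22
tcp_pos: [0.431, -0.0036, 0.0569]
ee_rot: [0.838, -3.027, 0.0]
contact_force: [-0.2, 0.0, -0.5]
width: 0.0358
```

Run:
```python
from h import *
delta([.432,-.0018,.0555])
```

```text
tcp [ 0.431  -0.0036  0.0569] F [-0.2  0.  -0.5] w 0.0358 t 11.22
shift frac [-0.023  0.013  0.018] yaxis yaw deg 120.95 xaxis yaw -149.05 z [-0. -0. -1.]
```

Call:
drive_tool(moves=[[0,0,-0.5,0,0.1],[0,0,-1,0,0],[0,0,-1,0,0]])

```text
time: 11.6
tcp_pos: [0.4329, -0.0041, 0.1392]
ee_rot: [-0.837, 3.022, -0.006]
contact_force: [-0.2, 0.2, -0.4]
width: 0.0656
```

Call:
drive_tool(moves=[[-0.2,0.5,0,0,0],[-0.4,1,0,0,0]])

```text
time: 11.85
tcp_pos: [0.4167, 0.082, 0.1362]
ee_rot: [0.835, -3.027, -0.0]
contact_force: [0.2, 0.2, 0.4]
width: 0.0837
```

Call:
drive_tool(moves=[[-0.2,0.5,0,0,0],[-0.4,1,0,0,0]])

```text
time: 12.1
tcp_pos: [0.4026, 0.1677, 0.1359]
ee_rot: [0.837, -3.026, -0.0]
contact_force: [-0.6, 0.1, -0.1]
width: 0.0868
```

Call:
drive_tool(moves=[[-0.2,0.43,0,0,0],[-0.4,0.86,0,0,0],[-0.4,0.86,0,0,0]])

```text
time: 12.48
tcp_pos: [0.3947, 0.2438, 0.1359]
ee_rot: [0.844, -3.025, -0.0]
contact_force: [-0.1, -0.5, -0.1]
width: 0.0872
```

```bash
cat >> h.py <<'E'
def gold():
    c=cam("top"); hsv=cv2.cvtColor(c["pixels"],cv2.COLOR_RGB2HSV)
    m=cv2.inRange(hsv,(12,120,70),(28,255,255)); m[:, :150]=0; m[:,500:]=0; m[:140]=0;m[290:]=0
    n,l,s,ce=cv2.connectedComponentsWithStats(m); X=cloud(c)
    for i in range(1,n):
        if s[i,4]>40:
            z=np.nanpercentile(X[l==i][:,2],70); print("gold",s[i],onplane(c,ce[i],z)[0].round(4))
    return c
E
python3 - <<'E'
from h import *
c=gold(); crop(c,"t5",140,110,250,190,3)
X=cloud(c); Q=X[150:260,265:380]; print("pocket check")
delta([.4003,.2447,.026])
E
```

```text
gold [198 166  18  18 259] [0.6064 0.295  0.0852]
gold [167 215  19  19 266] [0.4783 0.3705 0.0849]
pocket check
tcp [0.3947 0.2426 0.136 ] F [-0.1 -1.5  0.2] w 0.0871 t 12.53
shift frac [-0.077 -0.014  1.374] yaxis yaw deg 121.12 xaxis yaw -148.88 z [-0.002 -0.001 -1.   ]
```

View pics/t5.png

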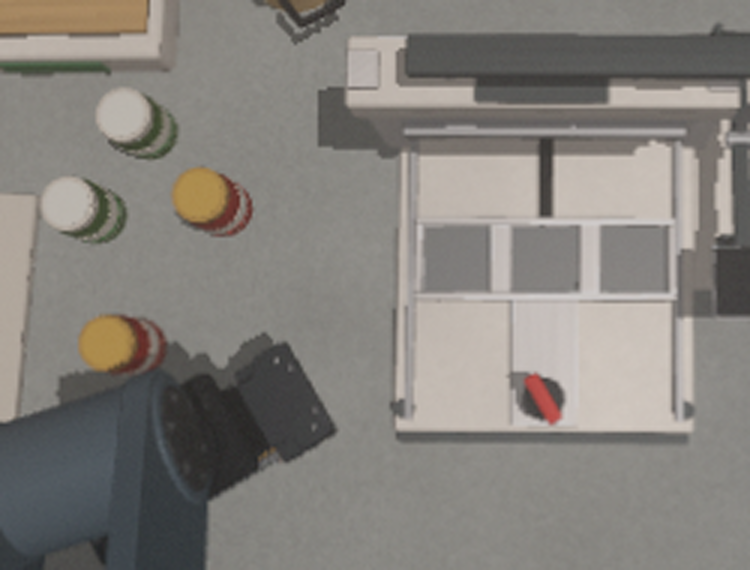

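Call:
drive_tool(moves=[[-0.08,0,0.4,0,0],[-0.08,0,0.8,0,0],[-0.08,0,0.8,0,0]])

```text
time: 12.9
tcp_pos: [0.3991, 0.2437, 0.0709]
ee_rot: [0.835, -3.022, 0.001]
contact_force: [0.1, 0.8, -0.8]
width: 0.087
```

Run:
```python
from h import *
delta([.4003,.2447,.026])
c=cam("top"); Z=lambda x,y:(140+x/3-.3,110+y/3-.3)
print(onplane(c,[Z(458,259),Z(546,260),Z(635,260)],.024).round(4),onplane(c,[Z(543,398)],.076).round(4))
```

```text
tcp [0.3991 0.2437 0.0709] F [ 0.1  0.8 -0.8] w 0.087 t 12.9
shift frac [-0.023  0.002  0.561] yaxis yaw deg 120.88 xaxis yaw -149.12 z [-0.006 -0.002 -1.   ]
[[ 0.558   0.0767  0.024 ]
 [ 0.5574 -0.0029  0.024 ]
 [ 0.5576 -0.0832  0.024 ]] [[ 0.4336 -0.0016  0.076 ]]
```

Call:
drive_tool(moves=[[-0.02,0,0.4,0,0],[-0.02,0,0.56,0,0],[-0.02,0,0.56,0,0.5],[-0.02,0,0.56,0,1],[-0.02,0,0.56,0,1],[-0.02,0,0.56,0,1]])

```text
time: 13.7
tcp_pos: [0.4027, 0.2466, 0.0287]
ee_rot: [-0.839, 3.026, 0.0]
contact_force: [0.3, 0.3, -0.1]
width: 0.0548
```

Call:
drive_tool(moves=[[0,0,0,0,1],[0,0,0,0,1],[0,0,-0.3,0,1],[0,0,-0.55,0,1],[0,0,-0.55,0,1]])

```text
time: 14.32
tcp_pos: [0.4031, 0.2466, 0.0728]
ee_rot: [-0.839, 3.025, -0.0]
contact_force: [0.1, -0.5, -3.0]
width: 0.0515
```

Run:
```python
from h import *
delta([.5585,-.0825,.070])
c=cam("scene"); crop(c,"s6",340,90,160,150,4)
```

```text
tcp [0.4031 0.2466 0.0728] F [ 0.1 -0.5 -3. ] w 0.0515 t 14.32
shift frac [ 0.454 -4.527  0.038] yaxis yaw deg 121.0 xaxis yaw -149.0 z [ 0.002  0.001 -1.   ]
```

View pics/s6.png

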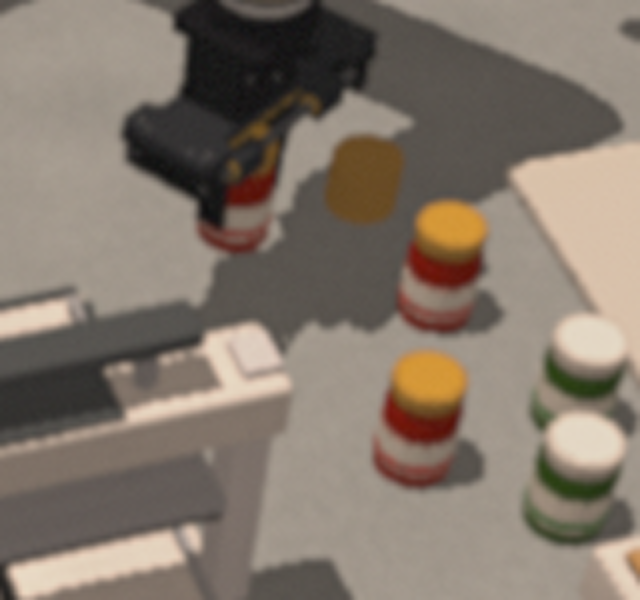

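Call:
drive_tool(moves=[[0.04,-0.45,0,0,1],[0.08,-0.9,0,0,1]])

```text
time: 14.62
tcp_pos: [0.4335, 0.1808, 0.071]
ee_rot: [0.841, -3.025, -0.0]
contact_force: [0.3, 0.1, -2.6]
width: 0.0517
```

Call:
drive_tool(moves=[[0.04,-0.45,0,0,1],[0.08,-0.9,0,0,1]])

```text
time: 14.88
tcp_pos: [0.4652, 0.1153, 0.0708]
ee_rot: [0.839, -3.025, -0.001]
contact_force: [-0.4, -0.1, -2.3]
width: 0.0513
```

Call:
drive_tool(moves=[[0.04,-0.45,0,0,1],[0.08,-0.9,0,0,1]])

```text
time: 15.12
tcp_pos: [0.4966, 0.0503, 0.0707]
ee_rot: [0.838, -3.025, -0.002]
contact_force: [1.0, 0.1, -2.8]
width: 0.0515
```

Call:
drive_tool(moves=[[0.04,-0.45,0,0,1],[0.08,-0.9,0,0,1]])

```text
time: 15.38
tcp_pos: [0.5281, -0.0146, 0.0706]
ee_rot: [0.838, -3.025, -0.002]
contact_force: [0.7, 0.6, -1.6]
width: 0.0513
```

Call:
drive_tool(moves=[[0.05,-0.45,0,0,1],[0.1,-0.9,0,0,1],[0.1,-0.92,0,0,1],[0.1,-0.92,0,0,1]])

```text
time: 15.88
tcp_pos: [0.5582, -0.0803, 0.0708]
ee_rot: [0.838, -3.025, -0.004]
contact_force: [-0.2, 0.0, -3.9]
width: 0.0514
```

Run:
```python
from h import *
delta([.5585,-.0825,.0507])
c=gold(); crop(c,"t6",245,110,170,155,4.7)
```

```text
tcp [ 0.5582 -0.0803  0.0708] F [-0.2  0.  -3.9] w 0.0514 t 15.88
shift frac [ 0.011 -0.026  0.251] yaxis yaw deg 120.95 xaxis yaw -149.05 z [-0.004  0.002 -1.   ]
gold [198 166  19  18 259] [0.6064 0.2947 0.0851]
```

View pics/t6.png

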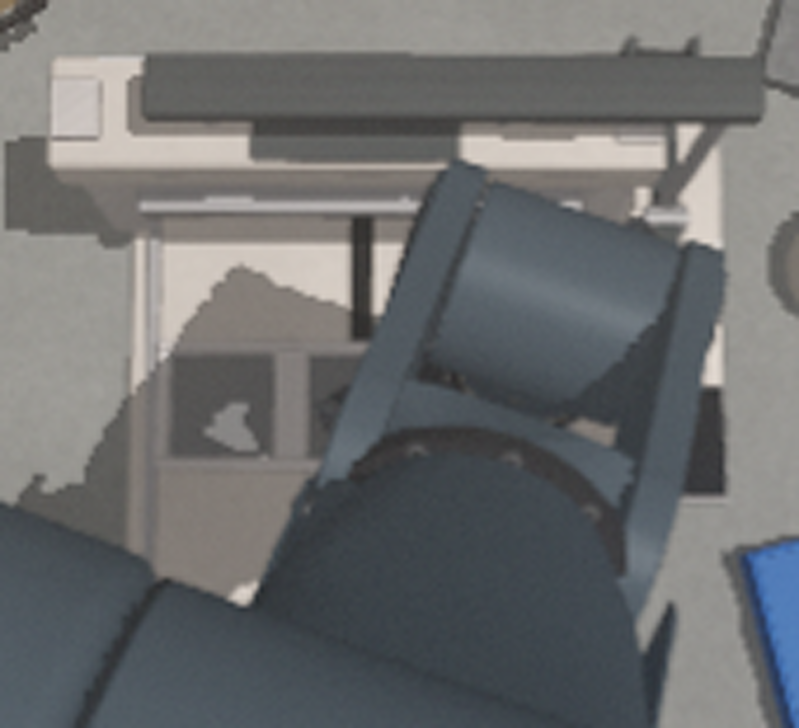

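Call:
drive_tool(moves=[[0,-0.02,0,0,1],[0,-0.02,0.08,0,1],[0,-0.02,0.15,0,1],[0,-0.02,0.2,0,1],[0,-0.02,0.22,0,1],[0,-0.02,0.22,0,1]])

```text
time: 16.68
tcp_pos: [0.5605, -0.0822, 0.0544]
ee_rot: [0.839, -3.027, -0.0]
contact_force: [1.5, -0.6, -2.7]
width: 0.0515
```

Run:
```python
from h import *
delta([.5585,-.0825,.0525])
c=cam("scene"); crop(c,"s7",240,120,200,150,4); c=cam("wrist"); cv2.imwrite("pics/w7.png",c["pixels"][:,:,::-1])
```

```text
tcp [ 0.5605 -0.0822  0.0544] F [ 1.5 -0.6 -2.7] w 0.0515 t 16.68
shift frac [0.024 0.01  0.024] yaxis yaw deg 120.99 xaxis yaw -149.01 z [-0.  0. -1.]
```

View pics/w7.png

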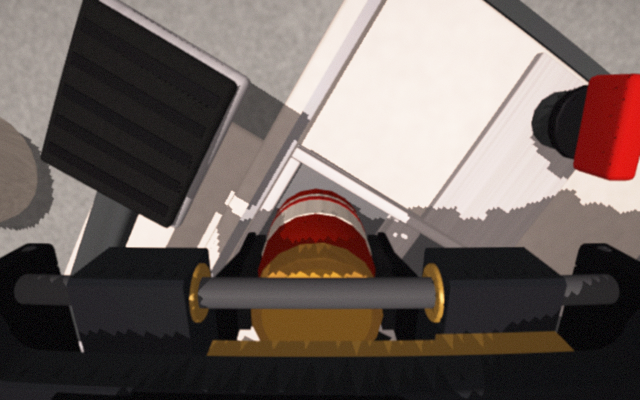

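View pics/s7.png

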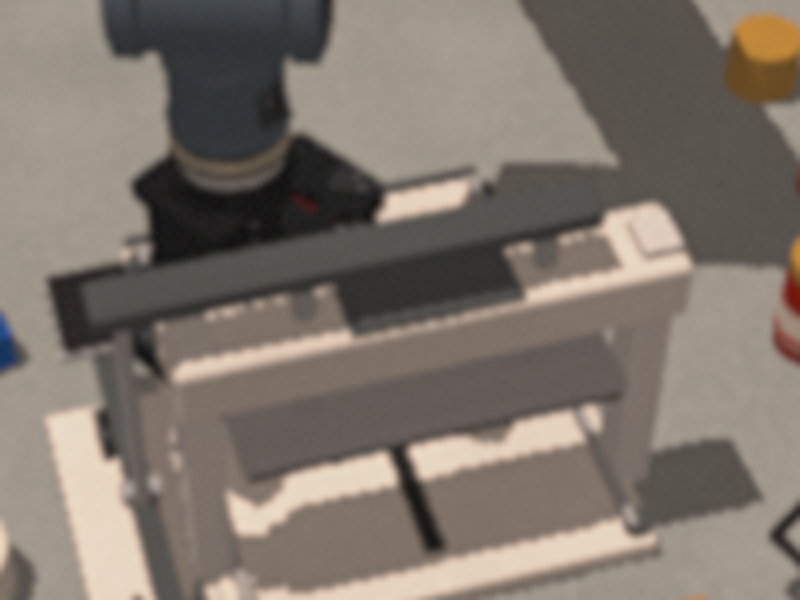

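Call:
drive_tool(moves=[[0,0,0.015,0,1],[0,0,0.03,0,1],[0,0,0.03,0,1],[0,0,0.03,0,0.2],[0,0,0.03,0,0.2],[0,0,0.03,0,0.2],[0,0,0.03,0,0.2]])

```text
time: 17.65
tcp_pos: [0.5606, -0.0822, 0.0521]
ee_rot: [0.839, -3.027, -0.0]
contact_force: [0.8, 0.7, -0.6]
width: 0.0689
```

Call:
drive_tool(moves=[[0,0,-0.2,0,0.2],[0,0,-0.6,0,0.2],[0,0,-1,0,0.2],[0,0,-1,0,0.2]])

```text
time: 18.15
tcp_pos: [0.5629, -0.0829, 0.1357]
ee_rot: [-0.838, 3.022, -0.007]
contact_force: [0.1, -0.4, -0.1]
width: 0.0697
```

Run:
```python
from h import *
delta([.478,.371,.14])
c=cam("wrist"); cv2.imwrite("pics/w8.png",c["pixels"][:,:,::-1])
```

```text
tcp [ 0.5629 -0.0829  0.1357] F [ 0.1 -0.4 -0.1] w 0.0697 t 18.15
shift frac [-2.013  5.41  -0.075] yaxis yaw deg 120.99 xaxis yaw -149.01 z [ 0.007 -0.003 -1.   ]
```

View pics/w8.png

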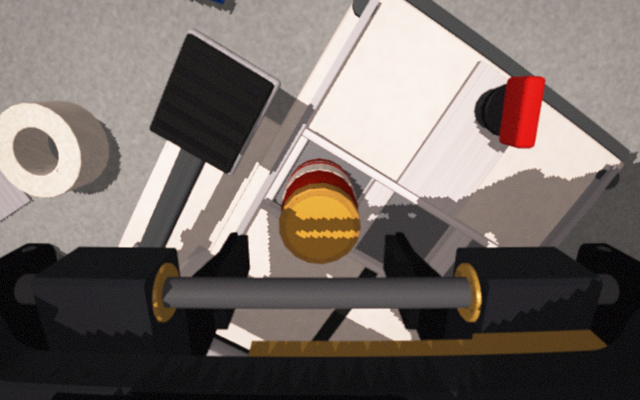

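Call:
drive_tool(moves=[[-0.17,0.45,0,0,0],[-0.33,0.9,0,0,0]])

```text
time: 18.45
tcp_pos: [0.5453, -0.0063, 0.1314]
ee_rot: [0.836, -3.027, -0.002]
contact_force: [-0.2, -0.3, 0.5]
width: 0.082
```

Call:
drive_tool(moves=[[-0.17,0.45,0,0,0],[-0.33,0.9,0,0,0]])

```text
time: 18.7
tcp_pos: [0.5306, 0.0695, 0.1313]
ee_rot: [0.838, -3.026, -0.001]
contact_force: [0.7, -0.1, 0.3]
width: 0.0866
```

Call:
drive_tool(moves=[[-0.17,0.45,0,0,0],[-0.33,0.9,0,0,0]])

```text
time: 18.95
tcp_pos: [0.5161, 0.1448, 0.1312]
ee_rot: [0.838, -3.025, -0.001]
contact_force: [-0.4, -0.2, -0.8]
width: 0.087
```

Call:
drive_tool(moves=[[-0.17,0.45,0,0,0],[-0.33,0.9,0,0,0]])

```text
time: 19.2
tcp_pos: [0.5017, 0.22, 0.1312]
ee_rot: [0.839, -3.025, -0.0]
contact_force: [0.4, 0.2, -0.1]
width: 0.0868
```

Call:
drive_tool(moves=[[-0.17,0.45,0,0,0],[-0.33,0.9,0,0,0],[-0.33,0.9,0,0,0]])

```text
time: 19.58
tcp_pos: [0.4869, 0.2963, 0.1312]
ee_rot: [0.844, -3.024, -0.0]
contact_force: [-0.2, -1.1, -0.7]
width: 0.0873
```

Run:
```python
from h import *
c=gold(); crop(c,"t8",140,110,250,190,3)
delta([.478,.371,.14])
c=cam("wrist"); cv2.imwrite("pics/w9.png",c["pixels"][:,:,::-1])
c=cam("scene"); crop(c,"s9",340,90,160,150,4)
```

```text
gold [198 166  19  18 256] [0.6069 0.2952 0.0848]
gold [345 184  18  18  92] [ 0.5585 -0.0833  0.1085]
gold [182 262  12  20 171] [0.3561 0.3502 0.0447]
tcp [0.4873 0.2949 0.1312] F [-0.6 -0.9 -0.8] w 0.0867 t 19.62
shift frac [-0.392  0.874 -0.111] yaxis yaw deg 121.14 xaxis yaw -148.86 z [-0.002 -0.001 -1.   ]
```

View pics/w9.png

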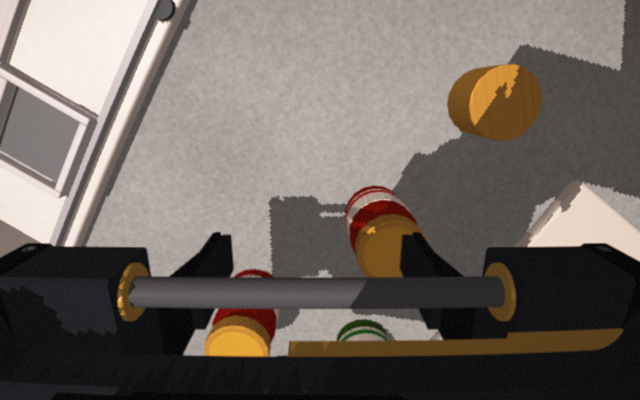

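View pics/t8.png

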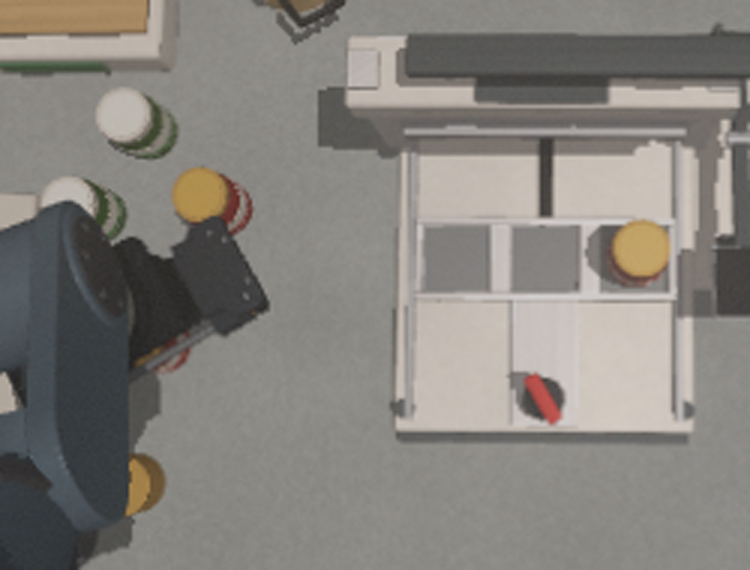

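View pics/s9.png

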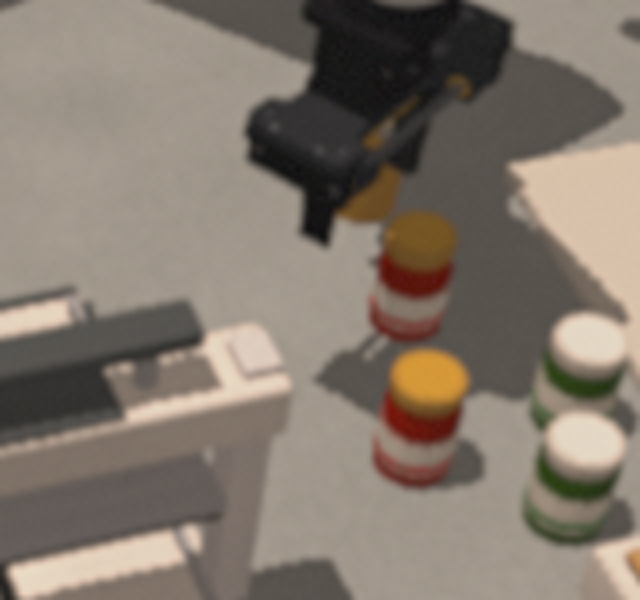

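```bash
cat >> h.py <<'E'
def lids(name):
    c=cam(name); X=cloud(c); hsv=cv2.cvtColor(c["pixels"],cv2.COLOR_RGB2HSV)
    m=cv2.inRange(hsv,(10,110,50),(30,255,255)); n,l,s,ce=cv2.connectedComponentsWithStats(m)
    for i in range(1,n):
        if s[i,4]<60: continue
        Q=X[l==i]; zt=np.nanpercentile(Q[:,2],90); T=Q[Q[:,2]>zt-.004]
        if zt<.2 and zt>.03 and -.6<np.nanmean(T[:,1])<.6: print(name,s[i],"top z",zt.round(4),"mean",np.nanmean(T,0).round(4),"mid",((np.nanmin(T,0)+np.nanmax(T,0))/2).round(4),"ext",(np.nanmax(T,0)-np.nanmin(T,0)).round(3))
    return c
E
python3 - <<'E'
from h import *
lids("scene"); lids("wrist")
E
```

```text
scene [424 131  16  14 130] top z 0.0581 mean [0.5424 0.2603 0.1971] mid [0.5128 0.2827 0.1735] ext [0.107 0.094 0.08 ]
scene [436 143  18  15 224] top z 0.0873 mean [0.484 0.348 0.086] mid [0.4834 0.3483 0.0871] ext [0.047 0.046 0.007]
scene [437 177  21  18 284] top z 0.0875 mean [0.6081 0.2957 0.0861] mid [0.6068 0.2959 0.0871] ext [0.05  0.047 0.007]
scene [ 497  211  125   86 6112] top z 0.0668 mean [0.8677 0.4558 0.065 ] mid [0.861  0.4566 0.067 ] ext [0.2   0.201 0.008]
scene [ 443  250   43   46 1527] top z 0.0668 mean [0.8487 0.233  0.0681] mid [0.8429 0.236  0.0686] ext [0.09  0.091 0.012]
scene [ 315  270  125   97 6180] top z 0.0921 mean [ 0.9051 -0.0057  0.0907] mid [ 0.9006 -0.0017  0.0925] ext [0.132 0.243 0.009]
wrist [ 449   63   95   77 5725] top z 0.0461 mean [0.3546 0.3703 0.0453] mid [0.3546 0.3713 0.0451] ext [0.053 0.054 0.006]
wrist [ 358  214   72   64 2785] top z 0.0854 mean [0.4799 0.342  0.086 ] mid [0.4762 0.3293 0.1482] ext [0.056 0.073 0.134]
wrist [ 208  315   65   43 2306] top z 0.0851 mean [0.5939 0.2921 0.09  ] mid [0.5459 0.2899 0.1585] ext [0.151 0.06  0.155]
```

Call:
drive_tool(moves=[[-0.15,0.3,0,0,0],[-0.29,0.59,0,0,0],[-0.29,0.59,0.2,0,0],[-0.29,0.59,0.3,0,0],[-0.29,0.59,0.3,0,0]])

```text
time: 20.45
tcp_pos: [0.4832, 0.3451, 0.1067]
ee_rot: [0.836, -3.025, 0.001]
contact_force: [-0.6, 0.4, 0.1]
width: 0.0871
```

Run:
```python
from h import *
delta([.483,.3478,.0285]); lids("scene")
c=lids("wrist");cv2.imwrite("pics/w10.png",c["pixels"][:,:,::-1])
```

```text
tcp [0.4832 0.3451 0.1067] F [-0.6  0.4  0.1] w 0.0871 t 20.45
shift frac [-0.019  0.03   0.977] yaxis yaw deg 120.91 xaxis yaw -149.09 z [-0.003 -0.002 -1.   ]
scene [422 134  11  11  80] top z 0.1503 mean [0.5206 0.2649 0.181 ] mid [0.521  0.2646 0.1816] ext [0.022 0.013 0.006]
scene [437 141  17  17 213] top z 0.089 mean [0.4946 0.3408 0.0983] mid [0.5081 0.328  0.135 ] ext [0.098 0.081 0.1  ]
scene [438 177  20  18 281] top z 0.0875 mean [0.6079 0.2956 0.086 ] mid [0.6091 0.2964 0.0874] ext [0.049 0.049 0.008]
scene [ 497  211  125   86 6112] top z 0.0668 mean [0.867  0.4557 0.0651] mid [0.8615 0.4568 0.0674] ext [0.201 0.2   0.009]
scene [ 443  250   43   46 1528] top z 0.0672 mean [0.8479 0.233  0.0681] mid [0.8462 0.2355 0.0687] ext [0.097 0.089 0.01 ]
scene [ 315  270  125   97 6175] top z 0.0921 mean [ 0.9052 -0.0062  0.0907] mid [ 0.901  -0.0017  0.0929] ext [0.132 0.244 0.009]
wrist [ 402   19  100   90 6984] top z 0.0462 mean [0.3544 0.3708 0.0453] mid [0.3545 0.3718 0.0452] ext [0.053 0.054 0.006]
wrist [ 285  191   83   82 5343] top z 0.0852 mean [0.4796 0.3497 0.0844] mid [0.4805 0.3503 0.0841] ext [0.048 0.048 0.006]
wrist [116 262  33  60 983] top z 0.1983 mean [0.4819 0.2886 0.1968] mid [0.4821 0.2887 0.1972] ext [0.013 0.008 0.006]
wrist [484 262  33  60 999] top z 0.1983 mean [0.433  0.3703 0.197 ] mid [0.4334 0.3709 0.1974] ext [0.012 0.009 0.006]
wrist [182 329  19  28 313] top z 0.161 mean [0.5028 0.3087 0.1799] mid [0.4961 0.3085 0.1845] ext [0.045 0.002 0.054]
```

View pics/w10.png

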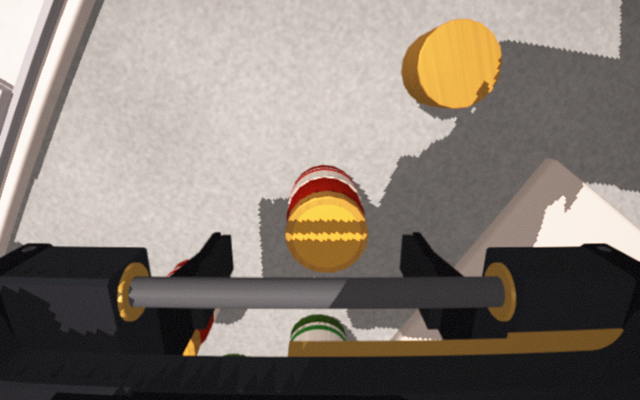

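Call:
drive_tool(moves=[[-0.01,0.06,0.3,0,0],[-0.01,0.06,0.7,0,0],[-0.01,0.06,0.97,0,0],[-0.01,0.06,0.97,0,0],[-0.01,0.06,0.97,0,0.5],[-0.01,0.06,0.97,0,1],[-0.01,0.06,0.97,0,1],[-0.01,0.06,0.97,0,1]])

```text
time: 21.55
tcp_pos: [0.4825, 0.3514, 0.0311]
ee_rot: [-0.839, 3.027, 0.0]
contact_force: [0.2, -0.6, -0.0]
width: 0.0547
```

Call:
drive_tool(moves=[[0,0,0,0,1],[0,0,0,0,1],[0,0,-0.3,0,1],[0,0,-0.55,0,1],[0,0,-0.55,0,1]])

```text
time: 22.18
tcp_pos: [0.4829, 0.3516, 0.0753]
ee_rot: [-0.839, 3.025, 0.001]
contact_force: [0.6, -0.2, -3.4]
width: 0.0516
```

Run:
```python
from h import *
delta([.5585,-.0025,.070])
```

```text
tcp [0.4829 0.3516 0.0753] F [ 0.6 -0.2 -3.4] w 0.0516 t 22.18
shift frac [ 1.47  -4.281  0.064] yaxis yaw deg 121.0 xaxis yaw -149.0 z [ 0.002  0.001 -1.   ]
```

Call:
drive_tool(moves=[[0.14,-0.43,0,0,1],[0.29,-0.855,0,0,1]])

```text
time: 22.42
tcp_pos: [0.4967, 0.28, 0.0732]
ee_rot: [0.841, -3.025, 0.0]
contact_force: [1.1, 0.7, -1.9]
width: 0.0514
```

Call:
drive_tool(moves=[[0.14,-0.43,0,0,1],[0.29,-0.855,0,0,1]])

```text
time: 22.68
tcp_pos: [0.5122, 0.2088, 0.0731]
ee_rot: [0.839, -3.025, -0.0]
contact_force: [-0.1, 0.4, -3.0]
width: 0.0511
```

Call:
drive_tool(moves=[[0.14,-0.43,0,0,1],[0.29,-0.855,0,0,1]])

```text
time: 22.92
tcp_pos: [0.5276, 0.1383, 0.0732]
ee_rot: [0.839, -3.025, -0.001]
contact_force: [-0.1, 0.3, -2.6]
width: 0.0515
```

Call:
drive_tool(moves=[[0.14,-0.43,0,0,1],[0.29,-0.855,0,0,1]])

```text
time: 23.18
tcp_pos: [0.5429, 0.0678, 0.0732]
ee_rot: [0.839, -3.025, -0.001]
contact_force: [0.8, 0.1, -1.8]
width: 0.0515
```

Call:
drive_tool(moves=[[0.14,-0.43,0,0,1],[0.29,-0.8,0,0,1],[0.29,-0.855,0,0,1],[0.29,-0.855,0,0,1]])

```text
time: 23.68
tcp_pos: [0.5581, -0.0014, 0.0736]
ee_rot: [0.838, -3.026, -0.002]
contact_force: [-0.0, 0.6, -2.4]
width: 0.0514
```

Run:
```python
from h import *
delta([.5585,-.0025,.055])
c=cam("wrist"); cv2.imwrite("pics/w11.png",c["pixels"][:,:,::-1])
```

```text
tcp [ 0.5581 -0.0014  0.0736] F [-0.   0.6 -2.4] w 0.0514 t 23.68
shift frac [ 0.003 -0.015  0.232] yaxis yaw deg 120.94 xaxis yaw -149.06 z [-0.002  0.001 -1.   ]
```

View pics/w11.png

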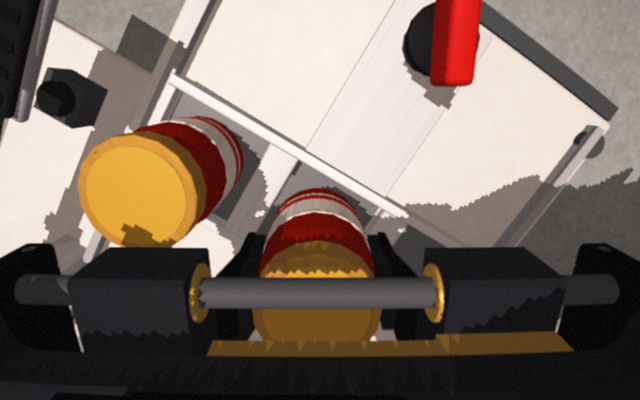

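Call:
drive_tool(moves=[[0,-0.01,0.06,0,1],[0,-0.01,0.12,0,1],[0,-0.01,0.18,0,1],[0,-0.01,0.23,0,1],[0,-0.01,0.25,0,1],[0,-0.01,0.25,0,1]])

```text
time: 24.48
tcp_pos: [0.5592, -0.0021, 0.055]
ee_rot: [0.839, -3.027, -0.0]
contact_force: [-1.7, 1.0, 2.1]
width: 0.0513
```

Run:
```python
from h import *
delta([.5585,-.0025,.055])
```

```text
tcp [ 0.5592 -0.0021  0.055 ] F [-1.7  1.   2.1] w 0.0513 t 24.48
shift frac [ 0.009  0.    -0.001] yaxis yaw deg 120.98 xaxis yaw -149.02 z [-0.  0. -1.]
```

Seated (force sign flipped). Release, rise, and go towards C (0.607, 0.2955).

Call:
drive_tool(moves=[[0,0,0,0,0.2],[0,0,0,0,0.2],[0,0,0,0,0.2],[0,0,0,0,0.2],[0,0,-0.2,0,0.2],[0,0,-0.6,0,0.2],[0,0,-1,0,0.2],[0,0,-1,0,0.2]])

```text
time: 25.48
tcp_pos: [0.5615, -0.0027, 0.1381]
ee_rot: [-0.838, 3.021, -0.005]
contact_force: [0.1, -0.5, -0.2]
width: 0.0696
```

Run:
```python
from h import *
delta([.607,.2955,.135])
c=lids("wrist"); cv2.imwrite("pics/w12.png",c["pixels"][:,:,::-1])
```

```text
tcp [ 0.5615 -0.0027  0.1381] F [ 0.1 -0.5 -0.2] w 0.0696 t 25.48
shift frac [-2.406  2.903  0.037] yaxis yaw deg 120.99 xaxis yaw -149.0 z [ 0.007 -0.002 -1.   ]
wrist [ 156  115   88   85 5785] top z 0.1092 mean [ 0.5579 -0.0831  0.1083] mid [ 0.559  -0.0831  0.1082] ext [0.048 0.048 0.006]
wrist [ 280  182   80   80 5042] top z 0.1093 mean [ 0.5563 -0.0039  0.1084] mid [ 0.5575 -0.0034  0.108 ] ext [0.048 0.048 0.006]
```

View pics/w12.png

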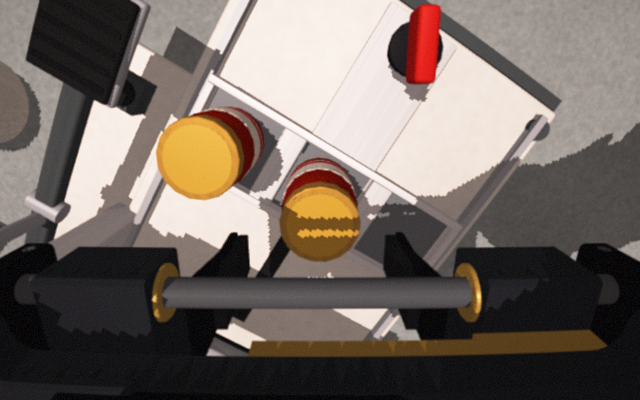

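Call:
drive_tool(moves=[[-0.23,0.5,0,0,0],[-0.47,1,0,0,0]])

```text
time: 25.78
tcp_pos: [0.5495, 0.0861, 0.1338]
ee_rot: [0.836, -3.027, -0.001]
contact_force: [0.8, 0.5, -0.4]
width: 0.0819
```

Call:
drive_tool(moves=[[-0.23,0.5,0,0,0],[-0.47,1,0,0,0]])

```text
time: 26.02
tcp_pos: [0.5402, 0.1747, 0.1335]
ee_rot: [0.838, -3.025, -0.001]
contact_force: [-0.7, 0.3, 0.0]
width: 0.0867
```

Call:
drive_tool(moves=[[-0.23,0.5,0,0,0],[-0.47,1,0,0,0]])

```text
time: 26.28
tcp_pos: [0.5312, 0.2626, 0.1334]
ee_rot: [0.838, -3.025, 0.0]
contact_force: [0.3, 0.6, -0.3]
width: 0.087
```

Call:
drive_tool(moves=[[-0.5,-0.05,0,0,0],[-0.8,-0.08,0,0,0],[-0.8,-0.08,0,0,0]])

```text
time: 26.65
tcp_pos: [0.5912, 0.2894, 0.1334]
ee_rot: [0.84, -3.027, 0.0]
contact_force: [-0.3, -0.3, -0.1]
width: 0.0872
```

Run:
```python
from h import *
delta([.607,.2955,.03])
c=lids("wrist"); cv2.imwrite("pics/w13.png",c["pixels"][:,:,::-1]); lids("scene")
```

```text
tcp [0.5912 0.2894 0.1334] F [-0.3 -0.3 -0.1] w 0.0872 t 26.65
shift frac [-0.209 -0.037  1.292] yaxis yaw deg 121.02 xaxis yaw -148.98 z [-0. -0. -1.]
wrist [ 529    0   97   27 1863] top z 0.0459 mean [0.3724 0.3815 0.0452] mid [0.3692 0.3798 0.0446] ext [0.025 0.035 0.005]
wrist [ 279  206   72   72 4055] top z 0.0852 mean [0.6063 0.297  0.0844] mid [0.6072 0.2977 0.0842] ext [0.048 0.048 0.006]
scene [438 177  19  18 257] top z 0.0875 mean [0.6093 0.2968 0.086 ] mid [0.6091 0.2959 0.0872] ext [0.048 0.048 0.007]
scene [ 497  211  125   86 6112] top z 0.0668 mean [0.867 0.455 0.065] mid [0.861  0.4565 0.067 ] ext [0.198 0.202 0.008]
scene [ 443  250   43   46 1528] top z 0.0673 mean [0.8473 0.233  0.0681] mid [0.8422 0.2355 0.0692] ext [0.091 0.089 0.012]
scene [ 315  270  125   97 6181] top z 0.0921 mean [ 0.9052 -0.0056  0.0906] mid [ 0.9    -0.0017  0.0924] ext [0.132 0.244 0.009]
```

View pics/w13.png

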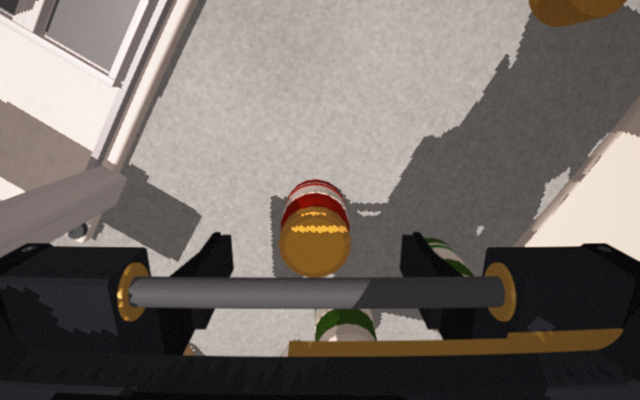

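Call:
drive_tool(moves=[[-0.22,-0.02,0.1,0,0],[-0.22,-0.02,0.5,0,0],[-0.22,-0.02,0.9,0,0],[-0.22,-0.02,1,0,0]])

```text
time: 27.25
tcp_pos: [0.6032, 0.2953, 0.052]
ee_rot: [0.836, -3.021, 0.0]
contact_force: [-0.4, -0.1, -0.3]
width: 0.087
```

Call:
drive_tool(moves=[[0,0,0.2,0,0],[0,0,0.29,0,0],[0,0,0.29,0,0.5],[0,0,0.29,0,1],[0,0,0.29,0,1],[0,0,0.29,0,1],[0,0,0.29,0,1]])

```text
time: 28.12
tcp_pos: [0.6066, 0.2968, 0.0317]
ee_rot: [-0.839, 3.027, 0.0]
contact_force: [-0.2, -0.0, 1.0]
width: 0.0513
```

Run:
```python
from h import *
delta([.5585,.0775,.074])
```

```text
tcp [0.6066 0.2968 0.0317] F [-0.2 -0.   1. ] w 0.0513 t 28.12
shift frac [ 1.927 -2.041 -0.529] yaxis yaw deg 120.98 xaxis yaw -149.02 z [ 0.  0. -1.]
```

Call:
drive_tool(moves=[[0,0,-0.2,0,1],[0,0,-0.55,0,1],[0.3,-0.04,-0.55,0,1],[0.7,-0.1,-0.55,0,1],[1,-0.14,-0.55,0,1]])

```text
time: 28.75
tcp_pos: [0.5424, 0.2451, 0.076]
ee_rot: [0.839, -3.027, 0.0]
contact_force: [0.6, -0.7, -3.2]
width: 0.0513
```

Call:
drive_tool(moves=[[0.24,-0.37,0,0,1],[0.48,-0.735,0,0,1]])

```text
time: 29.0
tcp_pos: [0.5409, 0.1751, 0.0762]
ee_rot: [-0.841, 3.026, -0.0]
contact_force: [-1.0, -0.9, -2.1]
width: 0.0514
```

Call:
drive_tool(moves=[[0.24,-0.37,0,0,1],[0.48,-0.735,0,0,1],[0.48,-0.735,0,0,1]])

```text
time: 29.38
tcp_pos: [0.5387, 0.1033, 0.076]
ee_rot: [-0.834, 3.029, -0.001]
contact_force: [-0.2, 0.0, -1.8]
width: 0.0512
```

Call:
drive_tool(moves=[[0,-0.2,0,0,1],[-0.02,-0.43,0,0,1],[-0.02,-0.43,0,0,1],[-0.02,-0.43,0,0,1]])

```text
time: 29.88
tcp_pos: [0.5572, 0.0771, 0.0752]
ee_rot: [0.839, -3.027, -0.001]
contact_force: [0.8, 0.1, -2.2]
width: 0.0516
```

Run:
```python
from h import *
delta([.5585,.0775,.0557])
c=cam("wrist"); cv2.imwrite("pics/w14.png",c["pixels"][:,:,::-1])
```

```text
tcp [0.5572 0.0771 0.0752] F [ 0.8  0.1 -2.2] w 0.0516 t 29.88
shift frac [-0.016 -0.004  0.243] yaxis yaw deg 120.98 xaxis yaw -149.02 z [-0.001  0.    -1.   ]
```

View pics/w14.png

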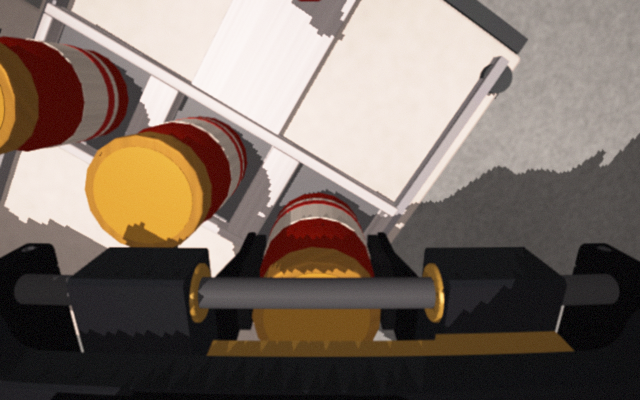

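Call:
drive_tool(moves=[[-0.02,0,0.06,0,1],[-0.02,0,0.12,0,1],[-0.02,0,0.18,0,1],[-0.02,0,0.23,0,1],[-0.02,0,0.25,0,1],[-0.02,0,0.25,0,1]])

```text
time: 30.68
tcp_pos: [0.5587, 0.0777, 0.0557]
ee_rot: [0.839, -3.027, -0.0]
contact_force: [-0.8, -0.1, 1.7]
width: 0.0513
```

Run:
```python
from h import *
delta([.5585,.0775,.0557])
```

```text
tcp [0.5587 0.0777 0.0557] F [-0.8 -0.1  1.7] w 0.0513 t 30.68
shift frac [ 0.004 -0.001  0.   ] yaxis yaw deg 120.99 xaxis yaw -149.01 z [-0.  0. -1.]
```

Call:
drive_tool(moves=[[0,0,0,0,0.2],[0,0,0,0,0.2],[0,0,0,0,0.2],[0,0,0,0,0.2],[0,0,-0.2,0,0.2],[0,0,-0.6,0,0.2],[0,0,-1,0,0.2],[0,0,-1,0,0.2]])

```text
time: 31.68
tcp_pos: [0.5612, 0.0776, 0.1389]
ee_rot: [-0.838, 3.021, -0.004]
contact_force: [-0.3, -0.3, -0.0]
width: 0.0696
```

Call:
drive_tool(moves=[[0.47,-0.01,0,0,0.2],[0.93,-0.02,0,0,0.2]])

```text
time: 31.92
tcp_pos: [0.4947, 0.0378, 0.1352]
ee_rot: [0.84, -3.027, -0.0]
contact_force: [-0.7, -0.1, -0.8]
width: 0.0697
```

Call:
drive_tool(moves=[[0.47,-0.01,0,0,0.3],[0.93,-0.02,0,0,0.4],[0.93,-0.02,0,0,0.4]])

```text
time: 32.3
tcp_pos: [0.4297, -0.0019, 0.135]
ee_rot: [0.835, -3.025, -0.003]
contact_force: [-0.1, -0.4, 1.1]
width: 0.0539
```

Run:
```python
from h import *
delta([.433,-.0018,.0565])
c=lids("wrist"); cv2.imwrite("pics/w15.png",c["pixels"][:,:,::-1])
c=gold(); crop(c,"t15",245,110,170,155,4.7)
```

```text
tcp [ 0.4297 -0.0019  0.135 ] F [-0.1 -0.4  1.1] w 0.0539 t 32.3
shift frac [-0.04  -0.024  0.981] yaxis yaw deg 120.85 xaxis yaw -149.15 z [-0.004  0.001 -1.   ]
gold [280 183  19  19 277] [0.5579 0.0773 0.1087]
gold [312 184  19  19 277] [ 0.5559 -0.0033  0.1084]
gold [344 184  19  18 250] [ 0.5582 -0.0817  0.1084]
gold [178 269  12  12  58] [0.3476 0.3573 0.0456]
```

View pics/w15.png

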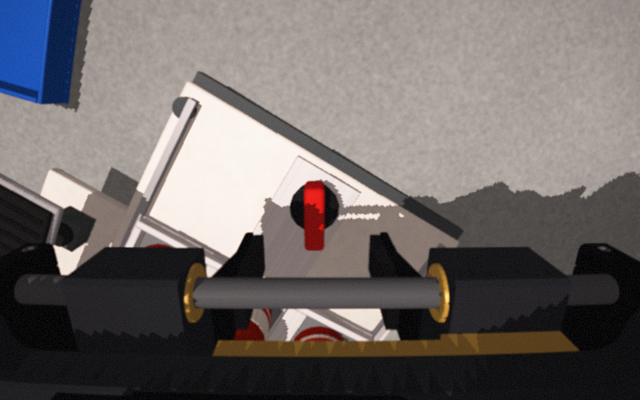

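View pics/t15.png

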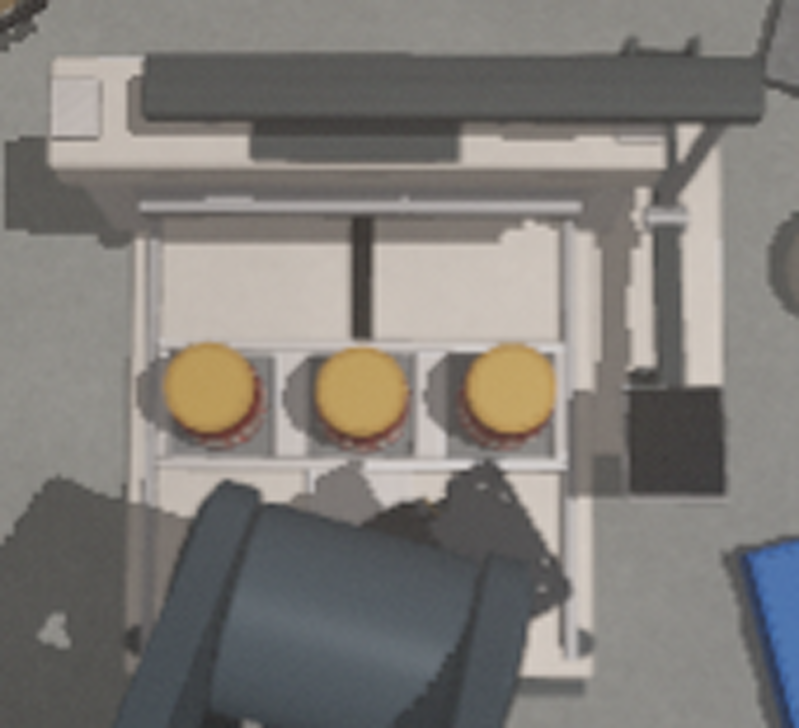

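Call:
drive_tool(moves=[[-0.04,-0.02,0.4,0,0.4],[-0.04,-0.02,0.8,0,0.4],[-0.04,-0.02,0.97,0,0.4],[-0.04,-0.02,0.97,0,0.4],[-0.04,-0.02,0.97,0,1],[-0.04,-0.02,0.97,0,1],[-0.04,-0.02,0.97,0,1],[-0.04,-0.02,0.97,0,1]])

```text
time: 33.4
tcp_pos: [0.4367, -0.0015, 0.0581]
ee_rot: [-0.839, 3.027, -0.001]
contact_force: [0.3, -1.0, 0.0]
width: 0.0206
```

Run:
```python
from h import *
delta([.555,-.0018,.0565])
```

```text
tcp [ 0.4367 -0.0015  0.0581] F [ 0.3 -1.   0. ] w 0.0206 t 33.4
shift frac [-1.265 -0.765  0.022] yaxis yaw deg 120.98 xaxis yaw -149.02 z [ 0.001 -0.    -1.   ]
```

Call:
drive_tool(moves=[[0,0,0,0,1],[-0.03,-0.018,0,0,1],[-0.1,-0.06,0,0,1],[-0.2,-0.12,0,0,1],[-0.3,-0.18,0,0,1],[-0.4,-0.24,0,0,1],[-0.5,-0.3,0,0,1],[-0.6,-0.36,0,0,1]])

```text
time: 34.4
tcp_pos: [0.4906, -0.0003, 0.058]
ee_rot: [0.837, -3.025, -0.004]
contact_force: [-2.1, 3.5, 5.4]
width: 0.0141
```

Call:
drive_tool(moves=[[-0.1,-0.06,0,0,1],[-0.2,-0.12,0,0,1],[-0.3,-0.18,0,0,1],[-0.4,-0.24,0,0,1],[-0.5,-0.3,0,0,1],[-0.56,-0.34,0,0,1],[-0.6,-0.365,0,0,1],[-0.6,-0.365,0,0,1]])

```text
time: 35.4
tcp_pos: [0.5486, -0.0005, 0.058]
ee_rot: [-0.838, 3.027, 0.003]
contact_force: [0.1, 5.7, 4.3]
width: 0.0143
```

Run:
```python
from h import *
delta([.555,-.0018,.0565])
c=cam("top"); crop(c,"t16",245,110,170,155,4.7)
```

```text
tcp [ 5.486e-01 -5.000e-04  5.800e-02] F [0.1 5.7 4.3] w 0.0143 t 35.4
shift frac [-0.06  -0.055  0.019] yaxis yaw deg 120.93 xaxis yaw -149.07 z [ 0.     0.002 -1.   ]
```

View pics/t16.png

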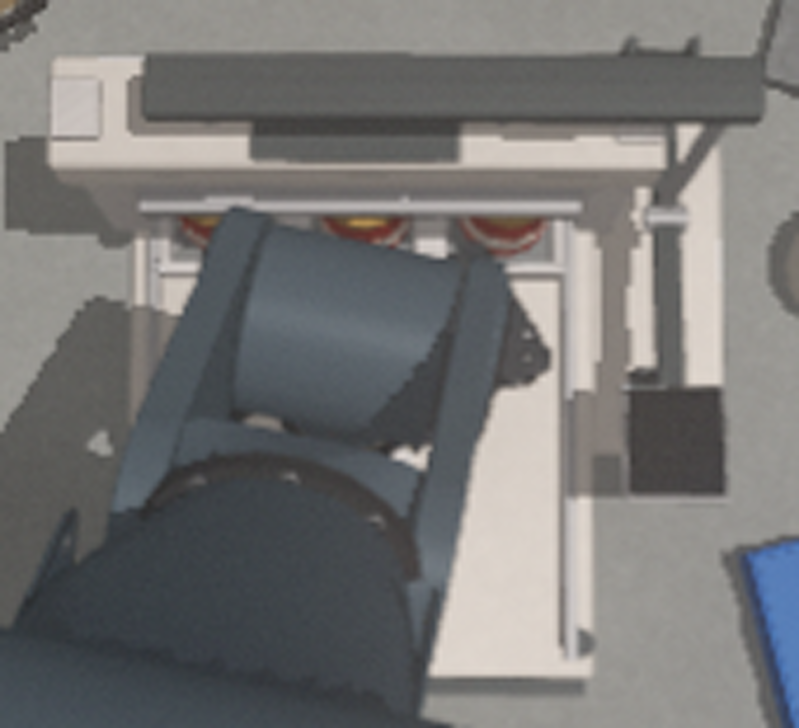

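Call:
drive_tool(moves=[[-0.03,-0.018,0,0,1],[-0.06,-0.04,0,0,1],[-0.08,-0.053,0,0,1],[-0.1,-0.066,0,0,1],[-0.1,-0.066,0,0,1],[-0.1,-0.066,0,0,1]])

```text
time: 36.2
tcp_pos: [0.5553, -0.0005, 0.058]
ee_rot: [0.837, -3.023, -0.006]
contact_force: [-4.9, 5.9, 8.4]
width: 0.0135
```

Run:
```python
from h import *
delta([.555,-.0018,.0565])
```

```text
tcp [ 5.553e-01 -5.000e-04  5.800e-02] F [-4.9  5.9  8.4] w 0.0135 t 36.2
shift frac [ 0.011 -0.012  0.019] yaxis yaw deg 120.95 xaxis yaw -149.04 z [-0.006  0.003 -1.   ]
```

Call:
drive_tool(moves=[[-0.02,-0.018,0,0,1],[-0.04,-0.03,0,0,1],[-0.04,-0.03,0,0,1],[-0.04,-0.03,0,0,1]])

```text
time: 36.7
tcp_pos: [0.5554, -0.0005, 0.0579]
ee_rot: [0.836, -3.015, -0.011]
contact_force: [-10.8, 4.8, 14.1]
width: 0.0135
```

Call:
drive_tool(moves=[[0,0,0,0.05,1],[0,0,0,0.1,1],[0,0,0,0.15,1],[0,0,0,0.2,1],[0,0,0,0.25,1],[0,0,0,0.3,1],[0,0,0,0.355,1],[0,0,0,0.355,1]])

```text
time: 37.7
tcp_pos: [0.5554, -0.0011, 0.0579]
ee_rot: [-0.887, -2.999, 0.003]
contact_force: [-11.8, 3.1, 13.6]
width: 0.0139
```

Call:
drive_tool(moves=[[0,0,0,0,1],[0,0,0,0,1],[0,0,0,0,0.4],[0,0,0,0,0.4],[0,0,0,0,0.4],[0,0,0,0,0.4]])

```text
time: 38.45
tcp_pos: [0.5626, -0.0027, 0.0576]
ee_rot: [0.89, 3.012, 0.0]
contact_force: [-0.5, 0.1, 0.2]
width: 0.046
```

Run:
```python
from h import *
delta([.531,-.1715,.12])
print(telemetry.get_obs()["joint_positions"])
```

```text
tcp [ 0.5626 -0.0027  0.0576] F [-0.5  0.1  0.2] w 0.046 t 38.45
shift frac [-0.815 -1.986 -0.779] yaxis yaw deg 57.08 xaxis yaw 147.08 z [ 0.001 -0.    -1.   ]
[-2.03376342e-01  6.85055557e-01  1.71787453e+00 -5.78683000e-05
  7.38110584e-01 -1.19959632e+00]
```

Call:
drive_tool(moves=[[0.05,-0.03,-0.3,0,0.4],[0.31,-0.2,-0.7,0,0.4],[0.31,-0.2,-1,0,0.7],[0.31,-0.2,-1,0,1]])

```text
time: 38.95
tcp_pos: [0.5342, -0.0028, 0.1395]
ee_rot: [0.889, 3.008, 0.001]
contact_force: [-0.1, -0.7, -0.7]
width: 0.0396
```

Call:
drive_tool(moves=[[-0.28,-0.45,0,0,1],[-0.565,-0.89,0,0,1]])

```text
time: 39.2
tcp_pos: [0.5318, -0.0873, 0.1368]
ee_rot: [-0.887, -3.013, -0.0]
contact_force: [1.1, -1.3, -0.2]
width: 0.0202
```

Call:
drive_tool(moves=[[-0.28,-0.45,0,0,1],[-0.565,-0.89,0,0,1],[-0.565,-0.89,0,0,1],[-0.565,-0.89,0,0,1]])

```text
time: 39.7
tcp_pos: [0.5305, -0.1706, 0.1366]
ee_rot: [-0.89, -3.01, -0.001]
contact_force: [-0.6, 0.4, 0.3]
width: 0.0004
```

Run:
```python
from h import *
delta([.531,-.1715,.106])
c=cam("top"); crop(c,"t17",245,110,170,155,4.7)
c=cam("wrist"); cv2.imwrite("pics/w17.png",c["pixels"][:,:,::-1])
```

```text
tcp [ 0.5305 -0.1706  0.1366] F [-0.6  0.4  0.3] w 0.0004 t 39.7
shift frac [-0.013 -0.006  0.382] yaxis yaw deg 57.05 xaxis yaw 147.05 z [-0.002  0.002 -1.   ]
```

View pics/t17.png

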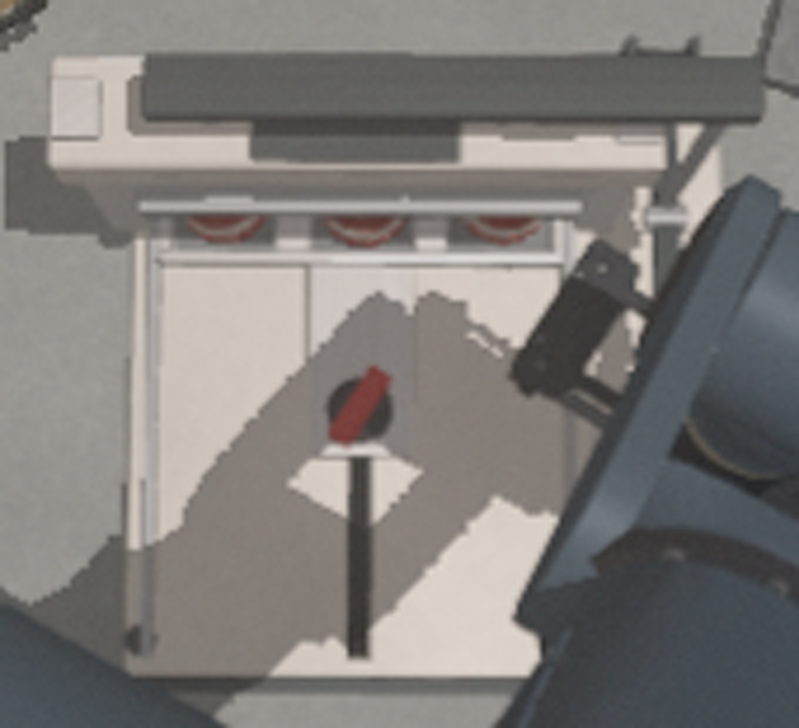

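View pics/w17.png

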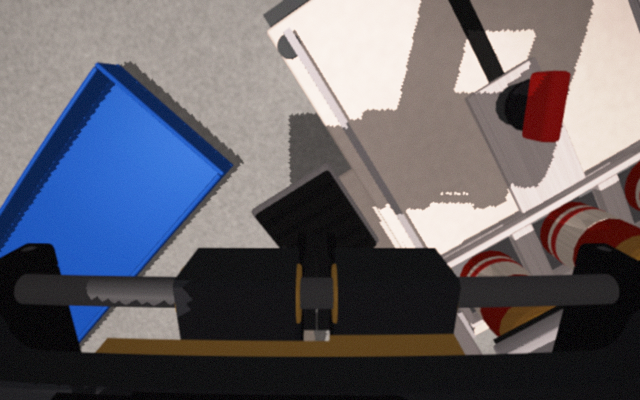

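Run:
```python
from h import *
c=cam("top"); print(onplane(c,[(245+359/4.7-.4,110+408/4.7-.4),(245+358/4.7-.4,110+405/4.7-.4)],.076).round(4), onplane(c,[(140+543/3-.3,110+398/3-.3)],.076).round(4))
# wing centre now by mask
hsv=cv2.cvtColor(c["pixels"],cv2.COLOR_RGB2HSV)
m=cv2.inRange(hsv,(0,130,50),(8,255,255))|cv2.inRange(hsv,(172,130,50),(180,255,255)); m[:,:310]=0;m[:,333:]=0;m[:180]=0;m[212:]=0
v,u=np.where(m); W=onplane(c,np.c_[u,v],.076)[:,:2]; uu,s,vt=np.linalg.svd(W-W.mean(0),full_matrices=False)
print(len(W),W.mean(0),W.min(0),W.max(0),np.degrees(np.arctan2(vt[0,1],vt[0,0])))
```

```text
[[ 0.5513 -0.0018  0.076 ]
 [ 0.553  -0.0013  0.076 ]] [[ 0.4336 -0.0016  0.076 ]]
41 [ 0.55213017 -0.00166727] [ 0.53422704 -0.01468763] [0.57059408 0.01097557] 146.6856043857986
```

Call:
drive_tool(moves=[[0,0,0.15,0,1],[0,0,0.3,0,1],[0,0,0.4,0,1],[0,0,0.45,0,1],[0,0,0.5,0,1]])

```text
time: 40.48
tcp_pos: [0.5306, -0.1709, 0.0976]
ee_rot: [-0.889, -3.012, -0.0]
contact_force: [-2.4, 1.2, 5.1]
width: 0.0003
```

Call:
drive_tool(moves=[[0,0,0.08,0,1],[0,0,0.16,0,1],[0,0,0.24,0,1],[0,0,0.32,0,1],[0,0,0.4,0,1],[0,0,0.4,0,1]])

```text
time: 41.22
tcp_pos: [0.53, -0.1712, 0.0658]
ee_rot: [-0.889, -3.011, 0.001]
contact_force: [-4.6, -1.0, 6.3]
width: 0.0005
```

Call:
drive_tool(moves=[[0,0,0.05,0,1],[0,0,0.1,0,1],[0,0,0.15,0,1],[0,0,0.15,0,1]])

```text
time: 41.72
tcp_pos: [0.53, -0.1712, 0.0569]
ee_rot: [-0.888, -3.012, 0.001]
contact_force: [-10.0, 1.2, 26.8]
width: 0.0003
```

Call:
drive_tool(moves=[[0,0,0.02,0,1],[0,0,0.04,0,1],[0,0,0.04,0,1],[0,0,0.04,0,1]])

```text
time: 42.22
tcp_pos: [0.5301, -0.1712, 0.0566]
ee_rot: [0.888, 3.013, -0.002]
contact_force: [-14.5, 2.9, 47.1]
width: 0.0004
```

Run:
```python
from h import *
delta([.531,-.1715,.106]); c=cam("scene"); crop(c,"s18",240,150,190,160,4.2)
```

```text
tcp [ 0.5301 -0.1712  0.0566] F [-14.5   2.9  47.1] w 0.0004 t 42.23
shift frac [-0.011  0.003 -0.617] yaxis yaw deg 57.16 xaxis yaw 147.16 z [-0.    -0.001 -1.   ]
```

View pics/s18.png

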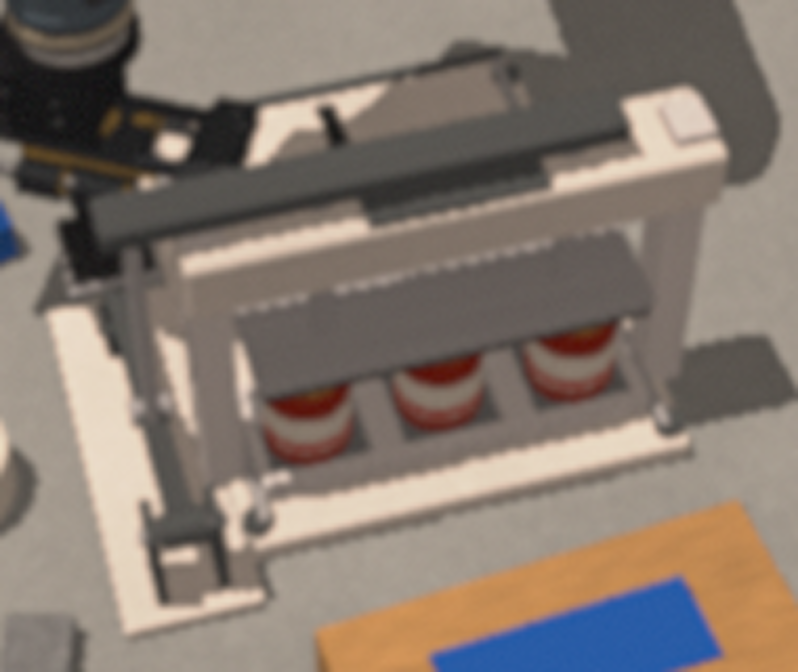

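Call:
drive_tool(moves=[[0,0,-0.1,0,1],[0,0,-0.4,0,1],[0,0,-0.8,0,1],[0,0,-1,0,1],[0,0,-1,0,1]])

```text
time: 42.9
tcp_pos: [0.5321, -0.1716, 0.1313]
ee_rot: [0.889, 3.01, -0.001]
contact_force: [0.3, 0.9, -0.2]
width: 0.0002
```

Call:
drive_tool(moves=[[0.22,0.48,0,0,0.6],[0.45,0.965,0,0,0.4]])

```text
time: 43.15
tcp_pos: [0.5424, -0.0862, 0.1289]
ee_rot: [-0.892, -3.01, -0.001]
contact_force: [-0.6, 0.3, -0.8]
width: 0.0131
```

Call:
drive_tool(moves=[[0.22,0.48,0,0,0.4],[0.45,0.965,0,0,0.4],[0.45,0.965,0,0,0.4]])

```text
time: 43.52
tcp_pos: [0.5536, 0.0005, 0.1288]
ee_rot: [-0.883, -3.012, -0.0]
contact_force: [0.5, 0.4, 0.1]
width: 0.0428
```

Run:
```python
from h import *
delta([.5535,-.0018,.0575])
X=cloud(cam("top"));pad=X[190:218,372:402].reshape(-1,3); pad=pad[(pad[:,2]>.03)&(pad[:,2]<.115)]; print("pad cloud",len(pad),np.median(pad[:,2]))
c=cam("wrist"); cv2.imwrite("pics/w19.png",c["pixels"][:,:,::-1])
```

```text
tcp [5.536e-01 5.000e-04 1.288e-01] F [0.5 0.4 0.1] w 0.0428 t 43.52
shift frac [-0.017 -0.024  0.891] yaxis yaw deg 57.33 xaxis yaw 147.33 z [-0.003  0.001 -1.   ]
pad cloud 554 0.10384929994891372
```

View pics/w19.png

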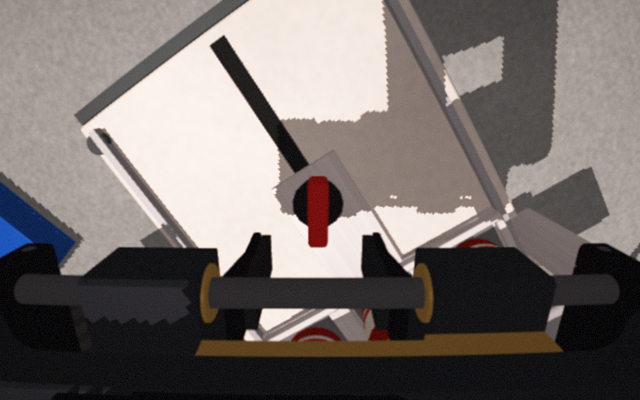

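Pedal is up; wing aligned with the tool. Grip, loosen.

Call:
drive_tool(moves=[[-0.02,-0.02,0.4,0,0.4],[-0.02,-0.02,0.8,0,0.4],[-0.02,-0.02,0.89,0,0.4],[-0.02,-0.02,0.89,0,0.4],[-0.02,-0.02,0.89,0,1],[-0.02,-0.02,0.89,0,1],[-0.02,-0.02,0.89,0,1],[-0.02,-0.02,0.89,0,1]])

```text
time: 44.62
tcp_pos: [0.5553, -0.0046, 0.0597]
ee_rot: [0.89, 3.012, 0.0]
contact_force: [0.1, -0.0, 0.7]
width: 0.0199
```

Call:
drive_tool(moves=[[0,0,0,-0.05,1],[0,0,0,-0.1,1],[0,0,0,-0.15,1],[0,0,0,-0.2,1],[0,0,0,-0.25,1],[0,0,0,-0.3,1],[0,0,0,-0.355,1],[0,0,0,-0.355,1]])

```text
time: 45.62
tcp_pos: [0.5548, 0.0003, 0.0597]
ee_rot: [-0.836, 3.027, 0.011]
contact_force: [1.0, 16.5, 3.6]
width: 0.014
```

Run:
```python
from h import *
delta([.434,-.0018,.0565])
```

```text
tcp [5.548e-01 3.000e-04 5.970e-02] F [ 1.  16.5  3.6] w 0.014 t 45.62
shift frac [1.309 0.752 0.04 ] yaxis yaw deg 120.87 xaxis yaw -149.13 z [-0.     0.007 -1.   ]
```

Call:
drive_tool(moves=[[0.0,0.03,0,0,1],[0.05,0.06,0,0,1],[0.15,0.12,0,0,1],[0.25,0.18,0,0,1],[0.35,0.24,0,0,1],[0.45,0.3,0,0,1],[0.55,0.36,0,0,1],[0.645,0.42,0,0,1]])

```text
time: 46.62
tcp_pos: [0.4937, 0.0006, 0.0598]
ee_rot: [-0.835, 3.026, 0.005]
contact_force: [2.4, 12.7, 1.3]
width: 0.0136
```

Call:
drive_tool(moves=[[0.1,0.065,0,0,1],[0.2,0.13,0,0,1],[0.3,0.19,0,0,1],[0.4,0.26,0,0,1],[0.5,0.32,0,0,1],[0.58,0.37,0,0,1],[0.645,0.415,0,0,1],[0.645,0.415,0,0,1]])

```text
time: 47.62
tcp_pos: [0.4368, 0.0007, 0.0598]
ee_rot: [-0.831, 3.019, -0.003]
contact_force: [8.7, 13.2, -3.9]
width: 0.0142
```

Call:
drive_tool(moves=[[0.02,0.012,0,0,1],[0.02,0.012,0,0,1],[0.02,0.012,0,0,1]])

```text
time: 48.0
tcp_pos: [0.4367, 0.0006, 0.0598]
ee_rot: [-0.83, 3.017, -0.004]
contact_force: [11.7, 13.5, -4.5]
width: 0.0135
```

Run:
```python
from h import *
delta([.434,-.0018,.0565])
```

```text
tcp [0.4367 0.0006 0.0598] F [11.7 13.5 -4.5] w 0.0135 t 48.0
shift frac [ 0.045 -0.008  0.041] yaxis yaw deg 120.77 xaxis yaw -149.22 z [ 0.013  0.001 -1.   ]
```

Call:
drive_tool(moves=[[-0.05,0.03,0,0,1],[-0.05,0.03,0,0,1],[-0.05,0.03,0,0,0.4],[-0.05,0.03,0,0,0.4],[-0.05,0.03,0,0,0.4],[-0.05,0.03,-0.4,0,0.4],[-0.05,0.03,-1,0,0.2],[-0.05,0.03,-1,0,0.2]])

```text
time: 49.0
tcp_pos: [0.4343, 0.0035, 0.1419]
ee_rot: [-0.839, 3.022, -0.005]
contact_force: [0.1, -0.2, 0.1]
width: 0.0638
```

Run:
```python
from h import *
delta([.558,-.0825,.135]); o,R=tool(); print(o["joint_positions"])
c=lids("top"); crop(c,"t20",245,110,170,155,4.7); gold()
c=cam("wrist"); cv2.imwrite("pics/w20.png",c["pixels"][:,:,::-1])
```

```text
tcp [0.4343 0.0035 0.1419] F [ 0.1 -0.2  0.1] w 0.0638 t 49.0
shift frac [-0.771 -1.718  0.098] yaxis yaw deg 121.02 xaxis yaw -148.98 z [ 0.006 -0.002 -1.   ]
[-2.50451198e-01  4.13357625e-01  1.98334500e+00  9.18441402e-05
  7.38209966e-01 -2.36270165e+00]
top [ 277   46   90   44 1391] top z 0.092 mean [0.876  0.0135 0.0903] mid [ 0.8947 -0.001   0.0919] ext [0.123 0.237 0.008]
top [280 184  20  19 285] top z 0.103 mean [0.5577 0.0769 0.1012] mid [0.5571 0.076  0.1029] ext [0.046 0.046 0.008]
top [312 185  20  19 288] top z 0.1025 mean [ 0.5561 -0.0037  0.1007] mid [ 0.556  -0.0047  0.1022] ext [0.043 0.045 0.007]
top [344 184  19  19 283] top z 0.1029 mean [ 0.5576 -0.0835  0.1011] mid [ 0.5574 -0.0839  0.1027] ext [0.046 0.043 0.007]
top [171 262  23  20 344] top z 0.0469 mean [0.354  0.369  0.0454] mid [0.3546 0.3693 0.0463] ext [0.05  0.05  0.007]
gold [281 184  19  18 274] [0.5577 0.0771 0.1016]
gold [312 185  20  18 274] [ 0.5555 -0.0032  0.1015]
gold [344 184  18  19 241] [ 0.558  -0.0818  0.1012]
gold [179 268  11  13  56] [0.348  0.358  0.0453]
```

View pics/t20.png

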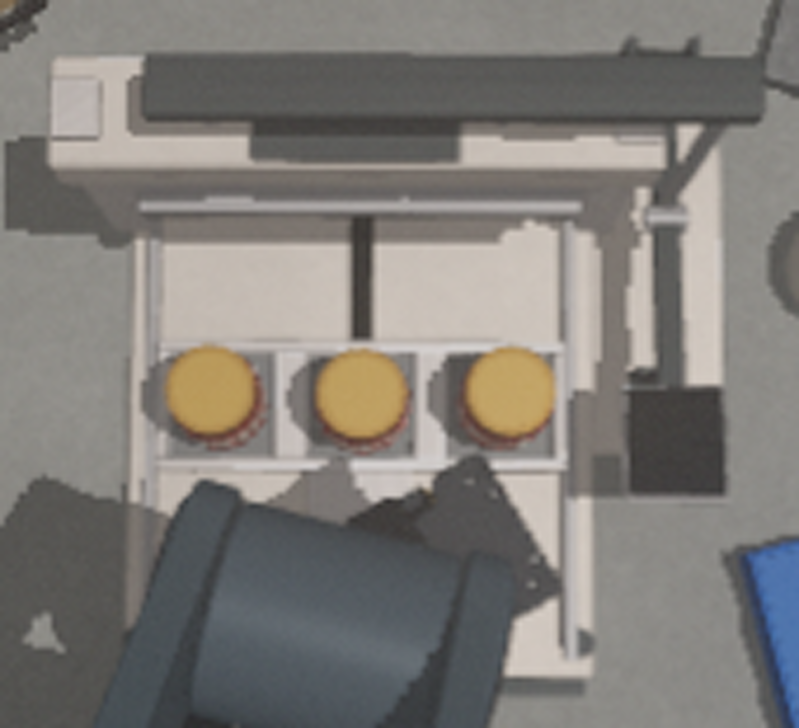

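View pics/w20.png

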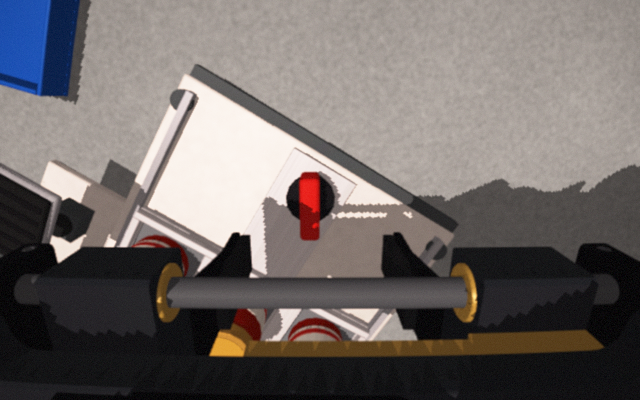

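Call:
drive_tool(moves=[[0,0,0,0.055,0.2],[0,0,0,0.11,0.2],[0,0,0,0.165,0.2],[0,0,0,0.22,0.2],[0,0,0,0.275,0.2],[0,0,0,0.333,0.2],[0,0,0,0.333,0.2],[0,0,0,0.333,0.2]])

```text
time: 50.15
tcp_pos: [0.4319, 0.0038, 0.1386]
ee_rot: [-0.781, -3.041, 0.0]
contact_force: [-0.1, -0.5, -0.0]
width: 0.0696
```

Run:
```python
from h import *
delta([.558,-.083,.135]); o,R=tool(); print(o["joint_positions"])
```

```text
tcp [0.4319 0.0038 0.1386] F [-0.1 -0.5 -0. ] w 0.0696 t 50.15
shift frac [-1.904 -0.191  0.041] yaxis yaw deg 61.19 xaxis yaw 151.19 z [-0.002  0.001 -1.   ]
[-2.51071107e-01  4.20283386e-01  1.98588260e+00 -2.12089379e-05
  7.37571567e-01 -1.31908872e+00]
```

Call:
drive_tool(moves=[[-0.47,-0.05,0,0,0.2],[-0.95,-0.095,0,0,0.2]])

```text
time: 50.4
tcp_pos: [0.4956, -0.04, 0.139]
ee_rot: [-0.781, -3.042, -0.0]
contact_force: [0.2, 0.0, -0.2]
width: 0.0695
```

Call:
drive_tool(moves=[[-0.47,-0.05,0,0,0.2],[-0.95,-0.095,0,0,0.2],[-0.95,-0.095,0.2,0,0.2],[-0.95,-0.095,0.2,0,0.2]])

```text
time: 50.9
tcp_pos: [0.5556, -0.0823, 0.1213]
ee_rot: [-0.783, -3.036, -0.001]
contact_force: [0.5, -0.5, 0.5]
width: 0.0698
```

Run:
```python
from h import *
delta([.558,-.083,.056]); c=lids("wrist"); cv2.imwrite("pics/w21.png",c["pixels"][:,:,::-1])
```

```text
tcp [ 0.5556 -0.0823  0.1213] F [ 0.5 -0.5  0.5] w 0.0698 t 50.9
shift frac [-0.035  0.007  0.816] yaxis yaw deg 61.09 xaxis yaw 151.09 z [-0.006  0.002 -1.   ]
wrist [ 529   59   97   92 6982] top z 0.1019 mean [0.558  0.0767 0.101 ] mid [0.559  0.0776 0.1007] ext [0.048 0.049 0.006]
wrist [ 398  128   91   88 6235] top z 0.1019 mean [ 0.556  -0.0036  0.101 ] mid [ 0.557  -0.0035  0.1006] ext [0.048 0.048 0.005]
wrist [ 279  197   82   82 5339] top z 0.1018 mean [ 0.5574 -0.0825  0.1012] mid [ 0.5545 -0.083   0.1519] ext [0.058 0.048 0.108]
```

View pics/w21.png

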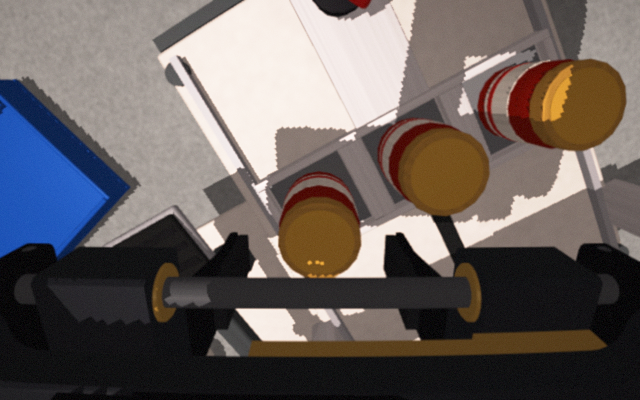

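Call:
drive_tool(moves=[[-0.03,0,0.3,0,0.2],[-0.03,0,0.6,0,0.2],[-0.03,0,0.81,0,0.2],[-0.03,0,0.81,0,0.2],[-0.03,0,0.81,0,1],[-0.03,0,0.81,0,1],[-0.03,0,0.81,0,1],[-0.03,0,0.81,0,1]])

```text
time: 51.95
tcp_pos: [0.561, -0.0844, 0.0594]
ee_rot: [0.785, 3.04, 0.0]
contact_force: [0.2, 1.8, 5.5]
width: 0.0512
```

Run:
```python
from h import *
delta([.43,-.12,.081])
```

```text
tcp [ 0.561  -0.0844  0.0594] F [0.2 1.8 5.5] w 0.0512 t 51.95
shift frac [ 1.217 -1.182 -0.273] yaxis yaw deg 61.04 xaxis yaw 151.04 z [ 0.002 -0.    -1.   ]
```

Call:
drive_tool(moves=[[0,0,-0.1,0,1],[0,0,-0.25,0,1],[0,0,-0.3,0,1],[0,0,-0.3,0,1]])

```text
time: 52.45
tcp_pos: [0.5605, -0.0845, 0.083]
ee_rot: [0.785, 3.041, -0.0]
contact_force: [0.7, -0.2, -3.3]
width: 0.0511
```

Run:
```python
from h import *
delta([.43,-.12,.081]); c=lids("wrist"); cv2.imwrite("pics/w22.png",c["pixels"][:,:,::-1])
```

```text
tcp [ 0.5605 -0.0845  0.083 ] F [ 0.7 -0.2 -3.3] w 0.0511 t 52.45
shift frac [ 1.213 -1.178  0.024] yaxis yaw deg 61.04 xaxis yaw 151.04 z [ 0.001 -0.    -1.   ]
wrist [ 578   41   62  111 5464] top z 0.1018 mean [0.5544 0.0648 0.1008] mid [0.5573 0.067  0.1006] ext [0.045 0.028 0.006]
wrist [ 416  123  115  110 9765] top z 0.1018 mean [ 0.5557 -0.0036  0.101 ] mid [ 0.557  -0.0035  0.1006] ext [0.048 0.048 0.006]
wrist [ 258  227  118   51 4609] top z 0.1252 mean [ 0.545  -0.0771  0.1244] mid [ 0.5483 -0.0809  0.1241] ext [0.03  0.042 0.006]
wrist [189 263  22  60 709] top z 0.1739 mean [ 0.5188 -0.0968  0.1725] mid [ 0.5192 -0.0974  0.1727] ext [0.012 0.008 0.005]
wrist [423 263  22  60 710] top z 0.1739 mean [ 0.5477 -0.0446  0.1726] mid [ 0.5488 -0.0448  0.1728] ext [0.013 0.007 0.006]
wrist [ 207  308  367   49 8975] top z 0.1833 mean [ 0.5467 -0.0593  0.1818] mid [ 0.5472 -0.0591  0.1832] ext [0.042 0.073 0.008]
```

View pics/w22.png

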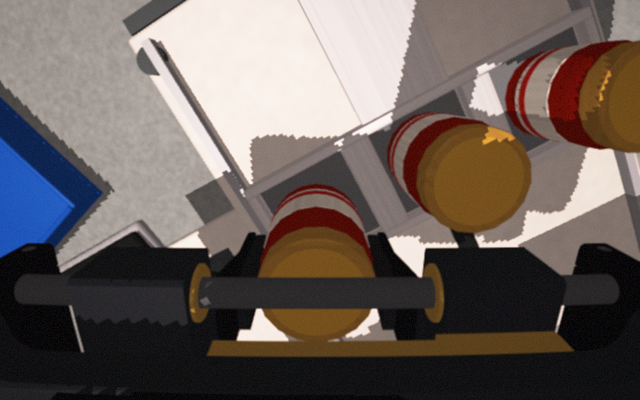

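Call:
drive_tool(moves=[[0.3,-0.17,0,0,1],[0.656,-0.363,0,0,1]])

```text
time: 52.75
tcp_pos: [0.5, -0.0845, 0.0823]
ee_rot: [0.785, 3.042, -0.0]
contact_force: [-0.4, 1.0, -1.5]
width: 0.0514
```

Call:
drive_tool(moves=[[0.27,-0.41,0,0,1],[0.55,-0.82,0,0,1]])

```text
time: 53.0
tcp_pos: [0.4292, -0.1207, 0.0825]
ee_rot: [0.784, 3.042, -0.0]
contact_force: [-0.1, -0.8, -2.6]
width: 0.0514
```

Call:
drive_tool(moves=[[-0.31,-0.43,0,0,1],[-0.617,-0.87,0,0,1]])

```text
time: 53.25
tcp_pos: [0.4392, -0.2062, 0.0825]
ee_rot: [-0.785, -3.042, -0.0]
contact_force: [1.3, -0.4, -1.6]
width: 0.0516
```

Call:
drive_tool(moves=[[-0.31,-0.43,0,0,1],[-0.617,-0.87,0,0,1]])

```text
time: 53.5
tcp_pos: [0.449, -0.2914, 0.0823]
ee_rot: [-0.786, -3.041, -0.001]
contact_force: [1.1, -0.4, -2.0]
width: 0.0515
```

Call:
drive_tool(moves=[[-0.31,-0.43,0,0,1],[-0.617,-0.87,0,0,1]])

```text
time: 53.75
tcp_pos: [0.4583, -0.376, 0.0821]
ee_rot: [-0.785, -3.041, -0.001]
contact_force: [0.7, -0.7, -2.9]
width: 0.0513
```

Call:
drive_tool(moves=[[-0.31,-0.43,0,0,1],[-0.617,-0.87,0,0,1],[-0.617,-0.87,0,0,1],[-0.617,-0.87,0,0,1]])

```text
time: 54.25
tcp_pos: [0.4672, -0.4586, 0.0816]
ee_rot: [-0.786, -3.039, -0.004]
contact_force: [0.6, 0.3, -3.0]
width: 0.0515
```

Run:
```python
from h import *
delta([.468,-.4595,.0388]); c=cam("wrist"); cv2.imwrite("pics/w23.png",c["pixels"][:,:,::-1])
c=cam("scene"); crop(c,"s23",110,130,200,150,4)
c=cam("top"); crop(c,"t23",370,150,200,150,4)
```

```text
tcp [ 0.4672 -0.4586  0.0816] F [ 0.6  0.3 -3. ] w 0.0515 t 54.25
shift frac [-0.015 -0.007  0.535] yaxis yaw deg 61.02 xaxis yaw 151.02 z [-0.002  0.003 -1.   ]
```

View pics/w23.png

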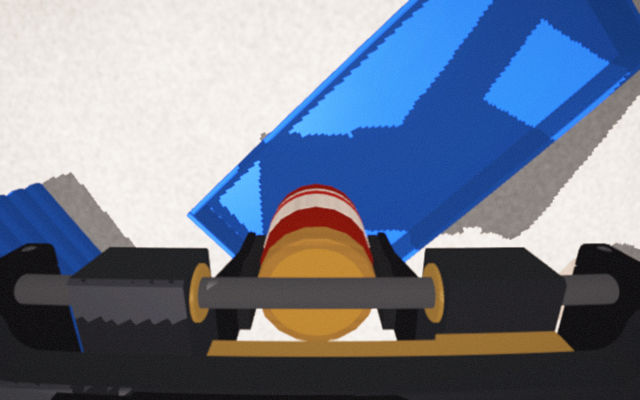

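View pics/s23.png

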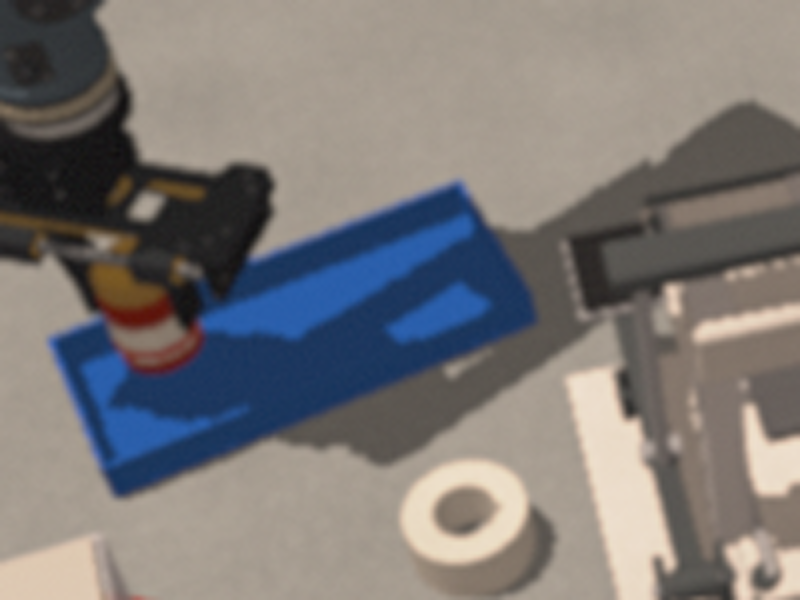

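Run:
```python
from h import *
c=cam("scene"); print(onplane(c,[(110+460/4-.4,130+183/4-.4),(110+50/4-.4,130+340/4-.4),(110+112/4-.4,130+470/4-.4),(110+534/4-.4,130+295/4-.4)],.032).round(4))
```

```text
[[ 0.3578 -0.2535  0.032 ]
 [ 0.4255 -0.5314  0.032 ]
 [ 0.5456 -0.497   0.032 ]
 [ 0.4764 -0.2219  0.032 ]]
```

Call:
drive_tool(moves=[[-0.03,0,0.15,0,1],[-0.03,0,0.3,0,1],[-0.03,0,0.42,0,1],[-0.03,0,0.5,0,1],[-0.03,0,0.54,0,1],[-0.03,0,0.54,0,1]])

```text
time: 55.2
tcp_pos: [0.4703, -0.4611, 0.0396]
ee_rot: [0.785, 3.041, -0.001]
contact_force: [0.3, 0.3, -2.6]
width: 0.0515
```

Run:
```python
from h import *
delta([.468,-.4595,.0388])
```

```text
tcp [ 0.4703 -0.4611  0.0396] F [ 0.3  0.3 -2.6] w 0.0515 t 55.2
shift frac [0.035 0.004 0.01 ] yaxis yaw deg 61.04 xaxis yaw 151.04 z [ 0.    -0.001 -1.   ]
```

Call:
drive_tool(moves=[[0,0,0.015,0,1],[0,0,0.015,0,1],[0,0,0.015,0,0.2],[0,0,0.015,0,0.2],[0,0,0.015,0,0.2],[0,0,-0.2,0,0.2],[0,0,-0.7,0,0.2],[0,0,-1,0,0.2]])

```text
time: 56.2
tcp_pos: [0.471, -0.4619, 0.1224]
ee_rot: [0.785, 3.039, -0.004]
contact_force: [0.3, -0.6, -0.5]
width: 0.0693
```

Run:
```python
from h import *
delta([.43,-.12,.135]); c=lids("wrist"); cv2.imwrite("pics/w24.png",c["pixels"][:,:,::-1])
```

```text
tcp [ 0.471  -0.4619  0.1224] F [ 0.3 -0.6 -0.5] w 0.0693 t 56.2
shift frac [ 2.516  3.491 -0.172] yaxis yaw deg 61.05 xaxis yaw 151.05 z [ 0.002 -0.003 -1.   ]
wrist [ 280  177   75   75 4476] top z 0.0818 mean [ 0.4663 -0.4603  0.081 ] mid [ 0.4672 -0.4605  0.0807] ext [0.047 0.048 0.006]
```

View pics/w24.png

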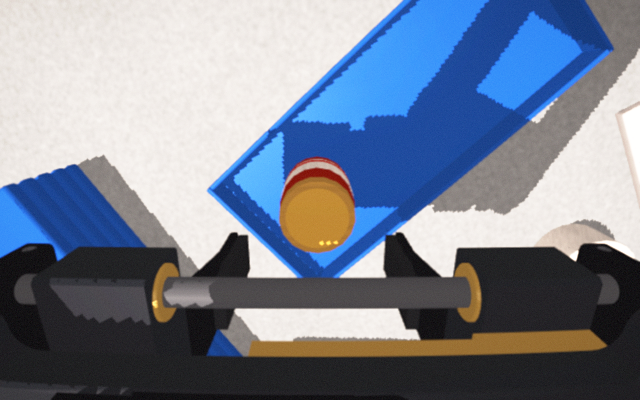

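Call:
drive_tool(moves=[[0.05,0.2,-0.22,0,0.2],[0.2,0.6,-0.22,0,0.2],[0.305,0.923,-0.22,0,0.2]])

```text
time: 56.62
tcp_pos: [0.4844, -0.3817, 0.1369]
ee_rot: [-0.784, -3.041, -0.002]
contact_force: [0.1, -0.1, 0.8]
width: 0.0696
```

Call:
drive_tool(moves=[[0.15,0.46,0,0,0.2],[0.305,0.923,0,0,0.2]])

```text
time: 56.88
tcp_pos: [0.4989, -0.3055, 0.1365]
ee_rot: [-0.785, -3.041, -0.001]
contact_force: [-0.3, -0.1, -0.2]
width: 0.0695
```

Call:
drive_tool(moves=[[0.15,0.46,0,0,0.2],[0.305,0.923,0,0,0.2]])

```text
time: 57.12
tcp_pos: [0.5131, -0.2289, 0.1366]
ee_rot: [-0.784, -3.041, -0.001]
contact_force: [0.9, -0.2, 0.6]
width: 0.0696
```

Call:
drive_tool(moves=[[0.15,0.46,0,0,0.2],[0.305,0.923,0,0,0.2]])

```text
time: 57.38
tcp_pos: [0.5274, -0.1526, 0.1366]
ee_rot: [-0.784, -3.041, -0.001]
contact_force: [0.1, -0.3, -0.4]
width: 0.0694
```

Call:
drive_tool(moves=[[0.15,0.46,0,0,0.2],[0.305,0.923,0,0,0.2]])

```text
time: 57.62
tcp_pos: [0.5416, -0.0763, 0.1366]
ee_rot: [-0.784, -3.041, -0.0]
contact_force: [0.0, 0.7, 0.7]
width: 0.0698
```

Call:
drive_tool(moves=[[0.15,0.46,0,0,0.2],[0.3,0.92,0,0,0.2],[0.3,0.92,0,0,0.2],[0.3,0.92,0,0,0.2]])

```text
time: 58.12
tcp_pos: [0.5562, -0.0023, 0.1367]
ee_rot: [-0.783, -3.041, 0.001]
contact_force: [0.3, -0.6, 0.0]
width: 0.0697
```

Run:
```python
from h import *
c=lids("wrist"); cv2.imwrite("pics/w25.png",c["pixels"][:,:,::-1]); delta([.557,-.0035,.0575])
```

```text
wrist [ 395  126   86   82 5389] top z 0.1019 mean [0.558  0.0779 0.101 ] mid [0.559  0.0779 0.1006] ext [0.048 0.048 0.005]
wrist [ 280  186   77   78 4669] top z 0.1018 mean [ 0.5559 -0.0021  0.101 ] mid [ 0.5567 -0.0026  0.1006] ext [0.048 0.048 0.006]
tcp [ 0.5563 -0.0029  0.1367] F [-0.2  0.8  0.6] w 0.0698 t 58.17
shift frac [-0.011 -0.002  0.99 ] yaxis yaw deg 61.05 xaxis yaw 151.05 z [-0.001 -0.    -1.   ]
```

View pics/w25.png

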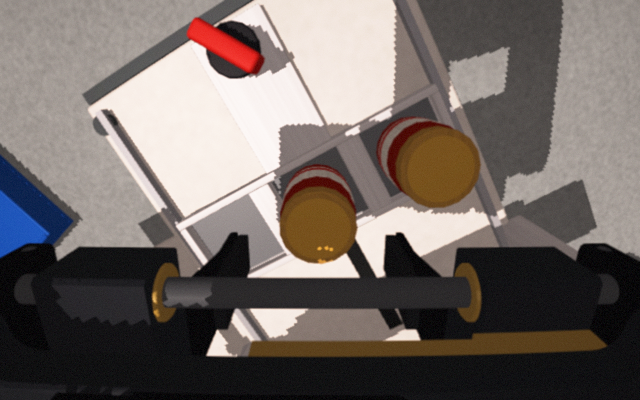

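Call:
drive_tool(moves=[[0,0,0.4,0,0.2],[0,0,0.8,0,0.2],[0,0,0.97,0,0.2],[0,0,0.97,0,0.2],[0,0,0.97,0,1],[0,0,0.97,0,1],[0,0,0.97,0,1],[0,0,0.97,0,1]])

```text
time: 59.18
tcp_pos: [0.5576, -0.0027, 0.0604]
ee_rot: [0.785, 3.04, 0.0]
contact_force: [0.1, 0.6, 5.7]
width: 0.0516
```

Call:
drive_tool(moves=[[0,0,0,0,1],[0,0,-0.15,0,1],[0,0,-0.3,0,1],[0,0,-0.3,0,1]])

```text
time: 59.68
tcp_pos: [0.5575, -0.0028, 0.0844]
ee_rot: [0.785, 3.04, 0.0]
contact_force: [0.2, -0.3, -3.4]
width: 0.0516
```

Run:
```python
from h import *
c=lids("wrist"); cv2.imwrite("pics/w26.png",c["pixels"][:,:,::-1]); delta([.43,-.12,.0575]);delta([.45,-.3765,.0575])
```

```text
wrist [ 419  133  114  107 9364] top z 0.1018 mean [0.5576 0.0779 0.101 ] mid [0.5593 0.0781 0.1008] ext [0.049 0.048 0.006]
wrist [ 260  231  114   47 4080] top z 0.1257 mean [0.543  0.0039 0.1248] mid [5.463e-01 1.000e-04 1.245e-01] ext [0.028 0.041 0.006]
wrist [188 263  23  60 712] top z 0.1753 mean [ 0.5156 -0.0151  0.1739] mid [ 0.5161 -0.0158  0.1743] ext [0.012 0.009 0.006]
wrist [423 263  22  60 714] top z 0.1754 mean [0.5445 0.0371 0.174 ] mid [0.5454 0.037  0.1741] ext [0.013 0.007 0.005]
wrist [ 207  308  367   49 9238] top z 0.1846 mean [0.5435 0.0223 0.1832] mid [0.544  0.0227 0.1846] ext [0.041 0.073 0.008]
tcp [ 0.557  -0.0028  0.0839] F [ 1.2 -0.  -2.8] w 0.0512 t 59.73
shift frac [ 0.681 -2.051  0.329] yaxis yaw deg 61.05 xaxis yaw 151.05 z [ 0.001 -0.    -1.   ]
tcp [ 0.557  -0.0028  0.0839] F [ 1.2 -0.  -2.8] w 0.0512 t 59.73
shift frac [-1.09  -4.736  0.33 ] yaxis yaw deg 61.05 xaxis yaw 151.05 z [ 0.001 -0.    -1.   ]
```

View pics/w26.png

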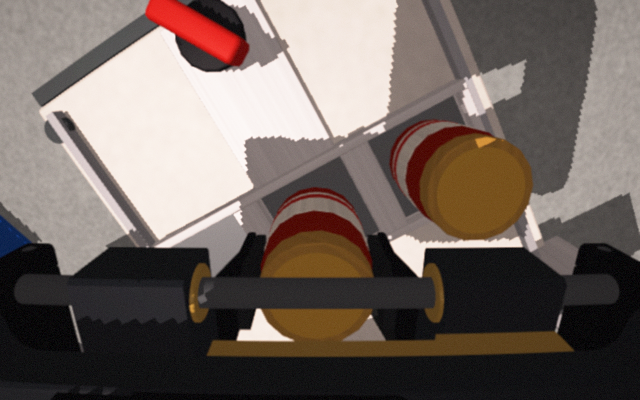

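Call:
drive_tool(moves=[[0.11,-0.34,0,0,1],[0.227,-0.684,0,0,1]])

```text
time: 59.98
tcp_pos: [0.5137, -0.042, 0.083]
ee_rot: [-0.784, -3.042, 0.0]
contact_force: [0.5, -0.7, -3.0]
width: 0.0514
```

Call:
drive_tool(moves=[[0.11,-0.34,0,0,1],[0.227,-0.684,0,0,1]])

```text
time: 60.22
tcp_pos: [0.4712, -0.0814, 0.0831]
ee_rot: [-0.785, -3.042, 0.0]
contact_force: [0.6, -0.7, -2.9]
width: 0.0515
```

Call:
drive_tool(moves=[[0.11,-0.34,0,0,1],[0.227,-0.684,0,0,1]])

```text
time: 60.48
tcp_pos: [0.4289, -0.1206, 0.0832]
ee_rot: [-0.785, -3.042, 0.0]
contact_force: [-0.2, -1.0, -2.7]
width: 0.0512
```

Call:
drive_tool(moves=[[-0.3,-0.45,0,0,1],[-0.59,-0.895,0,0,1]])

```text
time: 60.72
tcp_pos: [0.436, -0.2065, 0.0832]
ee_rot: [-0.785, -3.042, -0.0]
contact_force: [0.6, 0.1, -2.8]
width: 0.0512
```

Call:
drive_tool(moves=[[-0.3,-0.45,0,0,1],[-0.59,-0.895,0,0,1]])

```text
time: 60.98
tcp_pos: [0.4427, -0.2923, 0.0831]
ee_rot: [-0.786, -3.041, -0.001]
contact_force: [0.4, 0.2, -2.4]
width: 0.0512
```

Call:
drive_tool(moves=[[-0.3,-0.45,0,0,1],[-0.59,-0.895,0,0,1],[-0.59,-0.895,0,0,1],[-0.59,-0.895,0,0,1]])

```text
time: 61.48
tcp_pos: [0.4486, -0.3754, 0.0826]
ee_rot: [-0.786, -3.039, -0.003]
contact_force: [-0.8, 0.7, -2.9]
width: 0.0516
```

Run:
```python
from h import *
delta([.452,-.3765,.0395]); c=lids("wrist"); cv2.imwrite("pics/w27.png",c["pixels"][:,:,::-1])
```

```text
tcp [ 0.4486 -0.3754  0.0826] F [-0.8  0.7 -2.9] w 0.0516 t 61.48
shift frac [-0.045  0.008  0.539] yaxis yaw deg 61.01 xaxis yaw 151.01 z [-0.002  0.003 -1.   ]
wrist [ 260  231  114   47 4095] top z 0.1239 mean [ 0.4344 -0.3687  0.123 ] mid [ 0.4378 -0.3725  0.1226] ext [0.028 0.041 0.005]
wrist [189 263  22  60 735] top z 0.1736 mean [ 0.4072 -0.388   0.1722] mid [ 0.4076 -0.3886  0.1729] ext [0.012 0.008 0.006]
wrist [423 263  22  60 731] top z 0.1737 mean [ 0.436  -0.3357  0.1722] mid [ 0.437  -0.3358  0.1727] ext [0.013 0.007 0.006]
wrist [ 206  308  369   49 9416] top z 0.183 mean [ 0.4352 -0.3504  0.1815] mid [ 0.4357 -0.3501  0.183 ] ext [0.042 0.073 0.008]
```

View pics/w27.png

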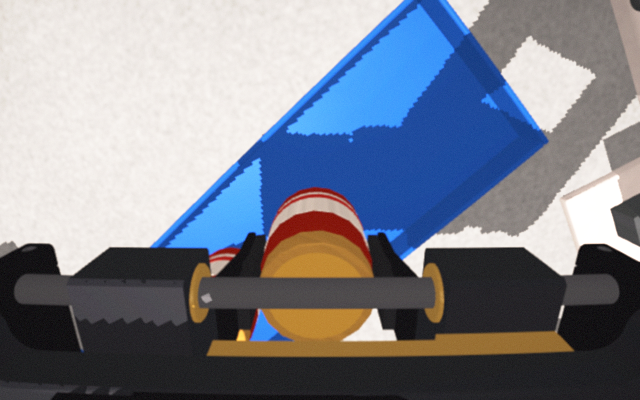

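Call:
drive_tool(moves=[[-0.03,0,0.15,0,1],[-0.03,0,0.3,0,1],[-0.03,0,0.42,0,1],[-0.03,0,0.5,0,1],[-0.03,0,0.545,0,1],[-0.03,0,0.545,0,1],[-0.03,0,0.55,0,1]])

```text
time: 62.4
tcp_pos: [0.4513, -0.3772, 0.0404]
ee_rot: [-0.785, -3.041, -0.001]
contact_force: [-2.0, 1.8, 9.5]
width: 0.0511
```

Call:
drive_tool(moves=[[0,0,0,0,1],[0,0,0,0,0.2],[0,0,0,0,0.2],[0,0,0,0,0.2],[0,0,-0.2,0,0.2],[0,0,-0.7,0,0.2],[0,0,-1,0,0.2],[0,0,-1,0,0.2]])

```text
time: 63.4
tcp_pos: [0.453, -0.3791, 0.1223]
ee_rot: [0.784, 3.037, -0.006]
contact_force: [-0.1, 0.3, -0.1]
width: 0.0694
```

Run:
```python
from h import *
delta([.5585,.0778,.138]); c=lids("wrist"); cv2.imwrite("pics/w28.png",c["pixels"][:,:,::-1])
```

```text
tcp [ 0.453  -0.3791  0.1223] F [-0.1  0.3 -0.1] w 0.0694 t 63.4
shift frac [ 1.609  5.636 -0.219] yaxis yaw deg 61.05 xaxis yaw 151.06 z [ 0.004 -0.005 -1.   ]
wrist [ 281  178   75   75 4464] top z 0.0819 mean [ 0.4491 -0.3772  0.081 ] mid [ 0.45   -0.3777  0.0806] ext [0.047 0.048 0.005]
wrist [247 265  12  13 102] top z 0.0822 mean [ 0.4568 -0.4297  0.096 ] mid [ 0.4536 -0.4266  0.1042] ext [0.024 0.025 0.052]
wrist [229 308  26  16 275] top z 0.166 mean [ 0.4324 -0.3999  0.1851] mid [ 0.4312 -0.3977  0.186 ] ext [0.025 0.034 0.047]
```

View pics/w28.png

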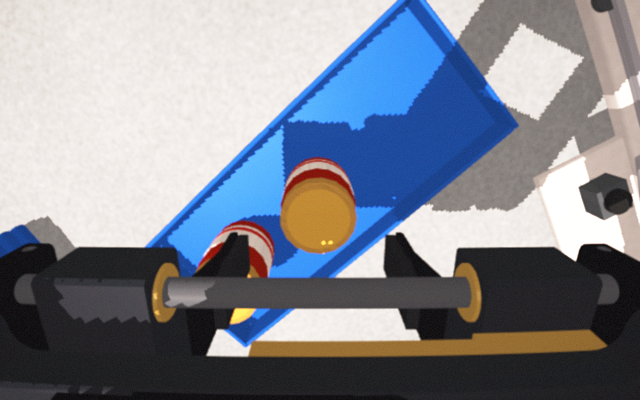

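Call:
drive_tool(moves=[[0.05,0.2,-0.22,0,0.2],[0.17,0.6,-0.22,0,0.2],[0.268,0.939,-0.22,0,0.2]])

```text
time: 63.82
tcp_pos: [0.4691, -0.2992, 0.137]
ee_rot: [-0.785, -3.04, -0.002]
contact_force: [-0.0, 0.1, -0.0]
width: 0.0695
```

Call:
drive_tool(moves=[[0.13,0.47,0,0,0.2],[0.268,0.939,0,0,0.2]])

```text
time: 64.08
tcp_pos: [0.4866, -0.223, 0.1369]
ee_rot: [-0.785, -3.04, -0.002]
contact_force: [-0.4, 0.7, 0.3]
width: 0.0695
```

Call:
drive_tool(moves=[[0.13,0.47,0,0,0.2],[0.268,0.939,0,0,0.2]])

```text
time: 64.32
tcp_pos: [0.5041, -0.1468, 0.1369]
ee_rot: [-0.785, -3.04, -0.001]
contact_force: [0.4, -0.6, -0.5]
width: 0.0696
```

Call:
drive_tool(moves=[[0.13,0.47,0,0,0.2],[0.268,0.939,0,0,0.2]])

```text
time: 64.58
tcp_pos: [0.5215, -0.0707, 0.1369]
ee_rot: [-0.784, -3.04, -0.001]
contact_force: [0.8, 0.1, -0.0]
width: 0.0696
```

Call:
drive_tool(moves=[[0.13,0.47,0,0,0.2],[0.268,0.939,0,0,0.2]])

```text
time: 64.82
tcp_pos: [0.539, 0.0053, 0.1369]
ee_rot: [-0.784, -3.04, -0.0]
contact_force: [0.9, 0.3, 0.0]
width: 0.0699
```

Call:
drive_tool(moves=[[0.13,0.47,0,0,0.2],[0.268,0.939,0,0,0.2],[0.268,0.939,0,0,0.2],[0.268,0.939,0,0,0.2]])

```text
time: 65.32
tcp_pos: [0.5563, 0.0794, 0.1367]
ee_rot: [-0.783, -3.041, 0.001]
contact_force: [0.0, 0.1, 0.5]
width: 0.0697
```

Run:
```python
from h import *
c=lids("wrist"); delta([.559,.0778,.0585])
```

```text
wrist [ 281  189   77   77 4615] top z 0.1018 mean [0.5578 0.0792 0.101 ] mid [0.5591 0.079  0.1004] ext [0.048 0.048 0.005]
tcp [0.5565 0.0788 0.1368] F [ 0.7  0.2 -0.2] w 0.0697 t 65.38
shift frac [-0.034  0.005  0.979] yaxis yaw deg 61.04 xaxis yaw 151.04 z [-0.001 -0.    -1.   ]
```

Call:
drive_tool(moves=[[-0.02,0,0.4,0,0.2],[-0.02,0,0.8,0,0.2],[-0.02,0,0.97,0,0.2],[-0.02,0,0.97,0,0.2],[-0.02,0,0.97,0,1],[-0.02,0,0.97,0,1],[-0.02,0,0.97,0,1],[-0.02,0,0.97,0,1]])

```text
time: 66.38
tcp_pos: [0.5596, 0.0784, 0.0604]
ee_rot: [0.785, 3.04, 0.001]
contact_force: [-0.6, 0.3, 5.3]
width: 0.0516
```

Call:
drive_tool(moves=[[0,0,0,0,1],[0,0,-0.15,0,1],[0,0,-0.3,0,1],[0,0,-0.3,0,1]])

```text
time: 66.88
tcp_pos: [0.5594, 0.0782, 0.0845]
ee_rot: [0.785, 3.04, 0.001]
contact_force: [-0.3, -0.1, -3.3]
width: 0.0516
```

Run:
```python
from h import *
c=lids("wrist"); cv2.imwrite("pics/w29.png",c["pixels"][:,:,::-1]); delta([.43,-.12,.0575]);delta([.4296,-.294,.0575])
```

```text
wrist [ 260  230  113   48 4121] top z 0.1257 mean [0.5448 0.085  0.1248] mid [0.5484 0.0817 0.1243] ext [0.029 0.04  0.005]
wrist [189 263  22  60 707] top z 0.1754 mean [0.5175 0.0659 0.1739] mid [0.518  0.0654 0.1741] ext [0.013 0.008 0.005]
wrist [423 263  22  60 709] top z 0.1754 mean [0.5465 0.1181 0.174 ] mid [0.5472 0.1179 0.1742] ext [0.014 0.007 0.005]
wrist [ 207  308  367   49 9294] top z 0.1847 mean [0.5454 0.1033 0.1832] mid [0.5462 0.1038 0.1846] ext [0.042 0.073 0.008]
tcp [0.5589 0.0782 0.0839] F [ 0.2 -0.1 -1.3] w 0.0514 t 66.92
shift frac [ 0.211 -2.948  0.329] yaxis yaw deg 61.05 xaxis yaw 151.05 z [ 0.001 -0.    -1.   ]
tcp [0.5589 0.0782 0.0839] F [ 0.2 -0.1 -1.3] w 0.0514 t 66.92
shift frac [-0.837 -4.854  0.329] yaxis yaw deg 61.05 xaxis yaw 151.05 z [ 0.001 -0.    -1.   ]
```

View pics/w29.png

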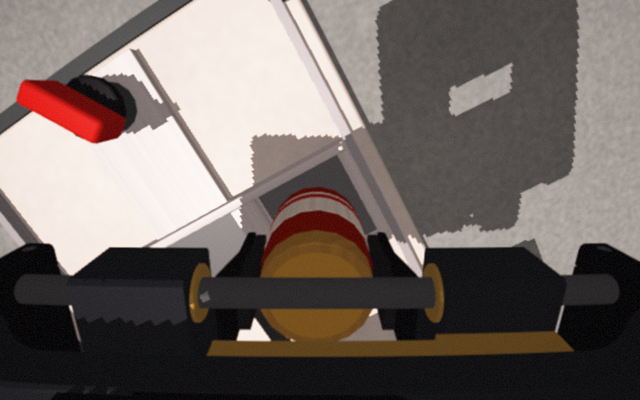

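Call:
drive_tool(moves=[[-0.17,-0.36,0,0,1],[-0.338,-0.728,0,0,1]])

```text
time: 67.18
tcp_pos: [0.5538, 0.0139, 0.083]
ee_rot: [-0.783, -3.042, 0.0]
contact_force: [0.4, -0.6, -2.3]
width: 0.051
```

Call:
drive_tool(moves=[[-0.17,-0.36,0,0,1],[-0.338,-0.728,0,0,1],[-0.338,-0.728,0,0,1]])

```text
time: 67.55
tcp_pos: [0.5496, -0.0521, 0.083]
ee_rot: [-0.791, -3.04, 0.001]
contact_force: [1.0, 0.6, -2.4]
width: 0.0513
```

Call:
drive_tool(moves=[[0.22,-0.37,0,0,1],[0.444,-0.747,0,0,1]])

```text
time: 67.8
tcp_pos: [0.4888, -0.0844, 0.0831]
ee_rot: [-0.783, -3.042, -0.0]
contact_force: [0.6, 0.0, -2.9]
width: 0.0517
```

Call:
drive_tool(moves=[[0.22,-0.37,0,0,1],[0.444,-0.747,0,0,1],[0.444,-0.747,0,0,1]])

```text
time: 68.18
tcp_pos: [0.4271, -0.1193, 0.0831]
ee_rot: [-0.788, -3.037, -0.002]
contact_force: [-0.2, -0.2, -2.5]
width: 0.0514
```

Call:
drive_tool(moves=[[-0.26,-0.47,0,0,1],[-0.524,-0.953,0,0,1]])

```text
time: 68.42
tcp_pos: [0.4308, -0.2073, 0.0835]
ee_rot: [0.782, 3.041, -0.0]
contact_force: [0.2, 0.1, -2.2]
width: 0.0514
```

Call:
drive_tool(moves=[[-0.26,-0.47,0,0,1],[-0.524,-0.953,0,0,1],[-0.524,-0.953,0,0,1],[-0.524,-0.953,0,0,1]])

```text
time: 68.92
tcp_pos: [0.4294, -0.2929, 0.083]
ee_rot: [-0.785, -3.041, -0.002]
contact_force: [-0.7, -0.1, -2.8]
width: 0.0512
```

Run:
```python
from h import *
delta([.431,-.295,.04]); c=lids("wrist"); cv2.imwrite("pics/w30.png",c["pixels"][:,:,::-1])
```

```text
tcp [ 0.4294 -0.2929  0.083 ] F [-0.7 -0.1 -2.8] w 0.0512 t 68.92
shift frac [-0.031 -0.013  0.538] yaxis yaw deg 61.06 xaxis yaw 151.06 z [-0.001  0.001 -1.   ]
wrist [ 260  230  114   48 4123] top z 0.1243 mean [ 0.415  -0.2862  0.1234] mid [ 0.4178 -0.2892  0.1229] ext [0.027 0.04  0.005]
wrist [189 263  22  60 736] top z 0.174 mean [ 0.3878 -0.3054  0.1726] mid [ 0.3881 -0.3059  0.1729] ext [0.012 0.008 0.006]
wrist [423 263  22  60 733] top z 0.1741 mean [ 0.4166 -0.2531  0.1727] mid [ 0.4175 -0.2532  0.1728] ext [0.013 0.007 0.005]
wrist [ 207  308  368   49 9430] top z 0.1834 mean [ 0.4158 -0.2678  0.1819] mid [ 0.416  -0.2675  0.1834] ext [0.042 0.073 0.008]
```

View pics/w30.png

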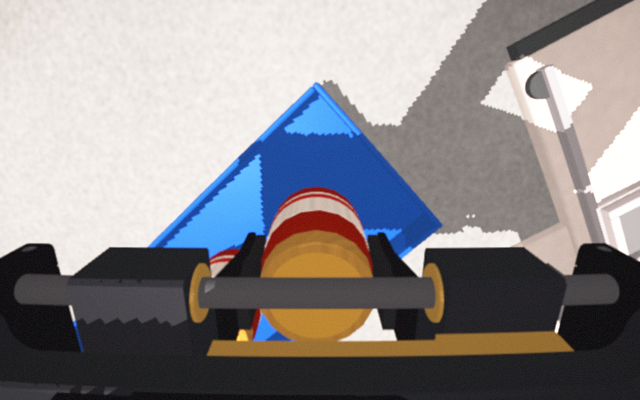

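Call:
drive_tool(moves=[[-0.03,-0.01,0.15,0,1],[-0.03,-0.01,0.3,0,1],[-0.03,-0.01,0.42,0,1],[-0.03,-0.01,0.5,0,1],[-0.03,-0.01,0.545,0,1],[-0.03,-0.01,0.545,0,1],[-0.03,-0.01,0.545,0,1]])

```text
time: 69.85
tcp_pos: [0.4305, -0.2955, 0.0404]
ee_rot: [-0.785, -3.041, -0.001]
contact_force: [-2.2, 1.2, 5.8]
width: 0.0514
```

Call:
drive_tool(moves=[[0,0,0,0,1],[0,0,0,0,0.2],[0,0,0,0,0.2],[0,0,0,0,0.2],[0,0,-0.2,0,0.2],[0,0,-0.7,0,0.2],[0,0,-1,0,0.2],[0,0,-1,0,0.2]])

```text
time: 70.85
tcp_pos: [0.4321, -0.2972, 0.1223]
ee_rot: [0.784, 3.037, -0.005]
contact_force: [0.3, -0.3, 0.6]
width: 0.0693
```

Call:
drive_tool(moves=[[0.5,0.5,-0.5,0,0.2],[0.5,0.8,-1,0,0.2],[0.5,0.8,-1,0,0.2]])

```text
time: 71.22
tcp_pos: [0.4282, -0.2199, 0.2019]
ee_rot: [0.78, 3.038, -0.003]
contact_force: [-0.3, -0.8, -0.0]
width: 0.0698
```

Call:
drive_tool(moves=[[0.2,0.5,0,0,0.2],[0.2,0.9,0,0,0.2]])

```text
time: 71.47
tcp_pos: [0.4463, -0.1485, 0.1984]
ee_rot: [-0.786, -3.038, -0.002]
contact_force: [0.3, -1.2, -0.4]
width: 0.0696
```

Call:
drive_tool(moves=[[0,0.5,0,0,0.2],[0,0.9,0,0,0.2],[0,0.9,0,0,0.2]])

```text
time: 71.85
tcp_pos: [0.4825, -0.0856, 0.1984]
ee_rot: [-0.78, -3.041, -0.0]
contact_force: [0.2, 0.4, 0.5]
width: 0.0696
```

Run:
```python
from h import *
delta([.4296,-.294,.04]); c=lids("top"); crop(c,"t31",240,110,310,180,2.5)
C=np.array([.45,-.3765]);u=np.array([.24,-.971])
X=cloud(c);pad=X[190:218,372:402].reshape(-1,3); pad=pad[(pad[:,2]>.03)&(pad[:,2]<.115)]; print("pad",len(pad),np.median(pad[:,2]))
c=cam("scene"); crop(c,"s31",110,120,320,190,2.5); lids("scene")
```

```text
tcp [ 0.4825 -0.0856  0.1984] F [0.2 0.4 0.5] w 0.0696 t 71.85
shift frac [-0.678 -2.601  1.979] yaxis yaw deg 61.22 xaxis yaw 151.22 z [-0.002  0.001 -1.   ]
top [277  49  90  42 935] top z 0.092 mean [0.8683 0.0202 0.0902] mid [8.898e-01 4.000e-04 9.210e-02] ext [0.113 0.234 0.008]
top [491 221  18  18 270] top z 0.0832 mean [ 0.4676 -0.4597  0.0814] mid [ 0.4669 -0.4593  0.0826] ext [0.044 0.045 0.007]
top [459 227  19  19 266] top z 0.0827 mean [ 0.4503 -0.3773  0.0812] mid [ 0.4492 -0.3767  0.0818] ext [0.043 0.047 0.006]
top [428 235  18  19 242] top z 0.0827 mean [ 0.4311 -0.2956  0.081 ] mid [ 0.4289 -0.2955  0.0825] ext [0.043 0.045 0.007]
top [171 262  23  20 301] top z 0.047 mean [0.3537 0.3685 0.0454] mid [0.3546 0.3689 0.0463] ext [0.05  0.05  0.007]
pad 7 0.09753717458086684
scene [421 124  20  22 340] top z 0.0481 mean [0.3578 0.3689 0.047 ] mid [0.3562 0.3694 0.0479] ext [0.052 0.046 0.008]
scene [201 178  18  17 249] top z 0.0847 mean [ 0.4316 -0.2969  0.0829] mid [ 0.4302 -0.296   0.0835] ext [0.045 0.044 0.006]
scene [170 190  19  18 268] top z 0.0845 mean [ 0.4529 -0.3783  0.0831] mid [ 0.4539 -0.3778  0.0854] ext [0.05  0.045 0.01 ]
scene [136 202  21  17 286] top z 0.0833 mean [ 0.4713 -0.4607  0.0816] mid [ 0.4699 -0.4609  0.0834] ext [0.048 0.048 0.008]
scene [ 497  211  125   86 6108] top z 0.0668 mean [0.8665 0.4554 0.065 ] mid [0.8612 0.4574 0.0674] ext [0.199 0.2   0.009]
scene [ 443  250   43   46 1527] top z 0.067 mean [0.8476 0.2329 0.0681] mid [0.8431 0.236  0.0688] ext [0.089 0.091 0.012]
scene [ 315  270  125   97 6181] top z 0.0922 mean [ 0.9058 -0.0054  0.0907] mid [ 0.9003 -0.0017  0.0924] ext [0.132 0.243 0.009]
```

View pics/t31.png

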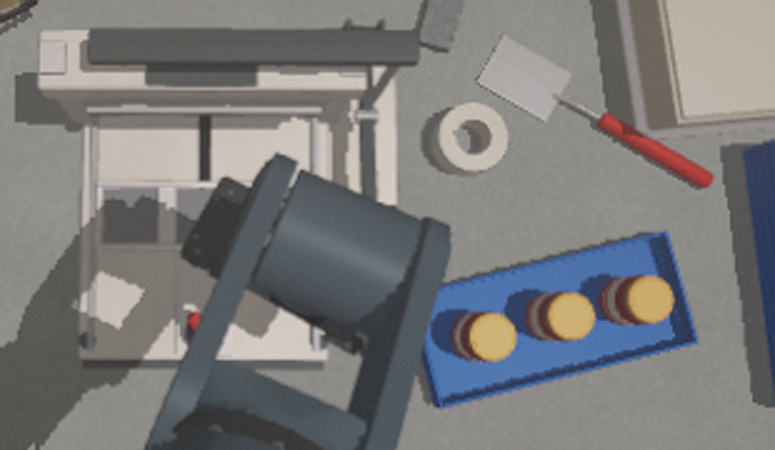

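View pics/s31.png

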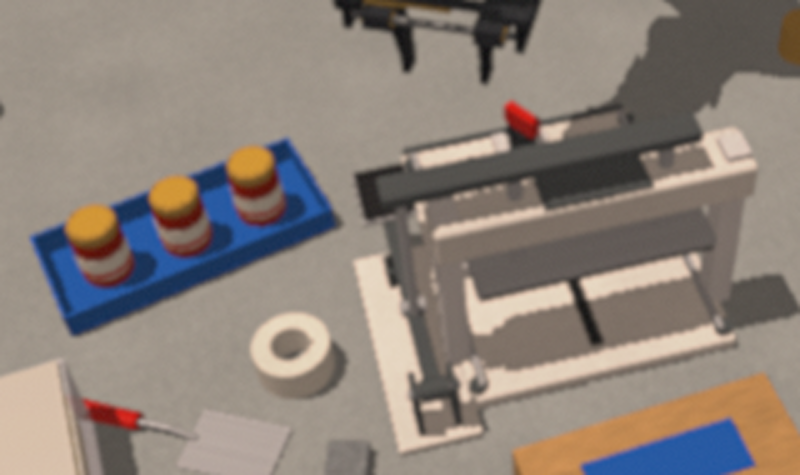

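Call:
drive_tool(moves=[[0.5,0.5,0,0,0.2],[0.9,0.9,0,0,0.2]])

```text
time: 72.25
tcp_pos: [0.4534, 0.0108, 0.1993]
ee_rot: [-0.79, -3.039, 0.0]
contact_force: [0.4, 0.7, 0.8]
width: 0.0695
```

Call:
drive_tool(moves=[[0.5,0.5,0,0,0.2],[0.9,0.9,0,0,0.2]])

```text
time: 72.5
tcp_pos: [0.4254, 0.1092, 0.1995]
ee_rot: [-0.788, -3.041, 0.001]
contact_force: [-0.0, -0.1, -0.4]
width: 0.07
```

Call:
drive_tool(moves=[[0.4,0.5,0,0,0.2],[0.6,0.9,0,0,0.2],[0.6,0.9,0,0,0.2],[0.6,0.9,0,0,0.2]])

```text
time: 73.0
tcp_pos: [0.4191, 0.1939, 0.1995]
ee_rot: [-0.786, -3.041, 0.002]
contact_force: [0.8, 0.4, 0.0]
width: 0.0695
```

Run:
```python
from h import *
delta([.4296,-.294,.04]); c=cam("top"); crop(c,"t32",240,110,310,180,2.5)
X=cloud(c);pad=X[190:218,372:402].reshape(-1,3); pad=pad[(pad[:,2]>.03)&(pad[:,2]<.115)]; print("pad",len(pad),np.median(pad[:,2]))
hsv=cv2.cvtColor(c["pixels"],cv2.COLOR_RGB2HSV)
m=cv2.inRange(hsv,(0,130,50),(8,255,255))|cv2.inRange(hsv,(172,130,50),(180,255,255)); m[:,:305]=0;m[:,345:]=0;m[:200]=0;m[260:]=0
v,u=np.where(m); W=onplane(c,np.c_[u,v],.076)[:,:2]; uu,s,vt=np.linalg.svd(W-W.mean(0),full_matrices=False)
print(len(W),W.mean(0),W.min(0),W.max(0),np.degrees(np.arctan2(vt[0,1],vt[0,0])))
```

```text
tcp [0.4191 0.1939 0.1995] F [0.8 0.4 0. ] w 0.0695 t 73.0
shift frac [-3.072 -5.268  1.998] yaxis yaw deg 61.0 xaxis yaw 151.0 z [-0.001 -0.001 -1.   ]
pad 552 0.10361743505097337
79 [ 0.43409491 -0.00088879] [ 0.41430258 -0.01265521] [0.45223788 0.01296481] -148.86296139225763
```

View pics/t32.png

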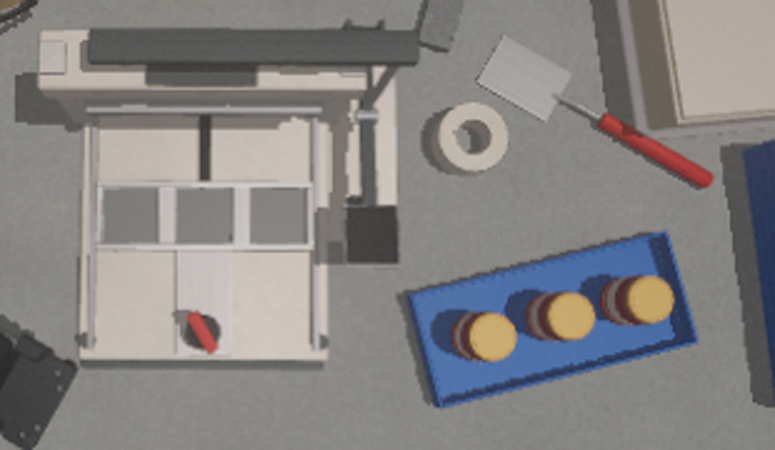

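The wing stands at 31°, which puts the knob at about 0.06 rad (loose). The knob is at x = 0.434, so the carriage is out. The pedal is up and the three jars stand in the tray, so I'm handing in.

```bash
python3 -c "
from cell import job
print(job.job_done())"
```

```text
the job is handed in; nothing more can be done
None
```

I closed the three red jars' lids together in the press and stood the jars upright in the blue tray. The job was handed in after about 73 s, with no verdict reported.

**Last checks:**

| Check | Reading |
|---|---|
| Lids | Tops in the carriage went from about 108.5 mm to 101.5 mm, so about 7 mm down each; tops in the tray at about 81 mm |
| Jars | Standing in a row along the tray's middle, about 85 mm apart |
| Clamp | Wing at 31°, which puts the knob at about 0.06 rad (loose) |
| Carriage | Knob back at x = 0.434 m, the same as when it was on its front stop before |
| Pedal | Pad at 104 mm, up at rest |
| Pedal while pressing | Pad stopped at about 57 mm with 47 N on it, so it was on its stop |
| Other jars and tools | I did not touch them, and in the last pictures the spatula, label roll and lid stack were where they started. I did not measure the two pesto jars again |

**What went wrong:**
- **Bad move:** after the first draw-out I sent a wrong move while opening the fingers. The knob slipped out and the carriage slid halfway back in, with about 41 N read at the wrist. I gripped the knob again, loosened it and drew the carriage fully out before loading any jar.
- **Knocked jar:** one jar was shifted about 2 cm while I was away from it, so I located it again before picking it up.
- **Sideways force:** while loosening the knob and drawing the carriage out the second time, the wrist read 13 to 16 N sideways because the grip was slightly off-centre. It did no visible harm.

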